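# Fit the cam-lock vent filter to a pressure vessel

### The arm

A 7-joint arm with a two-finger parallel gripper is mounted at the origin on a cart in front of the work surface, level with it; the furniture and walls round the work are solid. World frame = base frame: x ahead of the robot, y to its left, z up, the work surface at z = 0. Lengths are in m, angles in rad, forces in N, time in s.
With the tool pointing down it reaches from about 0.4 to 0.875 m from the base axis. Payload 19.3 kg.
Tool frame: the origin (TCP) lies between the finger pads; the fingertips stand ctrl.tips_ahead ahead of it and the grasp point (between the pads) lies 2 mm behind it (ctrl.tips_ahead is the distance from the TCP to the fingertips, in m); z points along the fingers, y is the line along which they close (so a half turn about z gives the same grasp; the last joint's range is limited). The gripper opens to 85 mm and grips with 20 to 120 N. Pads are 22 mm wide; open, the fingers measure 114 mm over their backs; the gripper's body (76 mm by 85 mm) begins 54 mm behind the grasp point. The pads swing forward as they close: fully open they stand 13 mm farther back than shut.
Start: joints at [1.205, 0.521, -0.036, 1.599, 0.021, 1.021, -0.113], TCP at [0.182, -0.598, 0.248] pointing down, gripper open.
Joint ranges: [-2.91, 2.91], [-0.3, 2.13], [-1.5, 1.42], [0.17, 2.43], [-1.26, 4.41], [0.16, 1.93], [-2.52, 2.52]. Speed limits (rad/s): [1.89, 1.89, 2.39, 2.39, 3.01, 3.01, 3.01].

### API

Orientations are given as [roll, pitch, yaw] about the fixed x, y, z axes, in that order (R = Rz(yaw) Ry(pitch) Rx(roll)).
In Python, from rig import readout, camera, camera_info, job_done, ctrl gives the robot as it stands.
- The arm moves only by the shell command python3 -m crank 'ROWS' [FORCE]. ROWS is JSON, a list of rows, each an object with "delta_pos": the shift along the tool's x, y, z in mm, a list of three; "rot": the turn, a rotation vector about the tool's x, y, z in rad, a list of three; "hand": the opening, from -1 (shut) to 1 (fully open). In form: [{"delta_pos": [x, y, z], "rot": [rx, ry, rz], "hand": hand}, ...]. A call has 1 to 10 rows; each row is the pose to reach, as a shift and turn from the pose commanded when the call began, along the tool's axes at that moment; what a row does not reach only later rows make up. A row lasts 1/12 s, in which the tool goes at most 41.7 mm and 7.16 degrees, less where a joint would pass 70% of its speed; a pose out of reach is approached as far as the arm can. A call with a gripper value outside its range is refused whole. The fingers move at their own pace and stop on an object; FORCE is the grip in N (left out, the last holds). Time passes only in rows, so rows that repeat a pose let the fingers close. It gives the time, the measured TCP pose, the force, the opening and the grip force at its end, in the units of the state.
- readout.get_state(): the state, without advancing time (a new reading comes with each control period).
- camera(name): name is "side" or "top"; returns the picture (480x640x3 uint8, blue, green, red); there is no depth.
- camera_info(name): a dict with "fx", "fy", "cx", "cy" (pixels), "world_from_camera" (4x4, takes a point from camera to world coordinates). Camera axes: x right, y down, z forward; pixel columns grow to the right and rows downward; lengths in m; the calibration is good to about 2 mm. A picture is of the moment at which its call begins. camera_info takes no time and is no camera call.
- job_done(): hands the job in; it is judged then, once.
The state is a dict: "time_s": time; "joint_pos": joint angles; "joint_velocities": joint speeds; "effort": joint torques, N m; "ee_pos": TCP position; "eef_rot": TCP orientation; "ft_force": force on the tool from outside, world axes, zero at the start; "torque": the same for the moment, N m; "finger_gap": opening from 0.0 (shut) to 1.0 (fully open); "finger_force": force on a finger pad.
Only numpy, scipy, OpenCV 4.12 (cv2) and the standard library are available. Lean on these libraries where they do the work, as an engineer would, in place of code of your own. Each camera call takes 0.05 s, during which the arm holds its last target. There are 200 camera calls.

### The job

Fit the vent filter to the steel pressure vessel: pull the red dust cap off the slanting neck and put it in the steel dish, then push the filter's cam-lock coupling straight onto the grooved adaptor until it is fully home. Lock it by swinging its two cam arms down one after the other, each all the way down along the neck, and let go. Leave the other things on the bench as they are.

Things in the scene. Friction and masses are not known exactly. Their poses are not given: they have to be found in the camera images.
- vessel: Stainless steel pressure vessel, 202 mm across its lid, fixed. Origin under its middle at bench level, z up. Lid up to z = 157; a gauge (to z = 232) and a relief valve stand on it at (45, 45) and (50, -45) mm; side handles reach y = +-123 at z = 85. From the lid a neck rises toward -x, 30 degrees from vertical.
- adaptor: Grooved male adaptor at the end of the neck, part of the vessel. Origin in the middle of its end face, at (-76.5, 0, 241) mm in the vessel's frame; z along the neck, outward (30 degrees from vertical), y level. Diameter 36 mm, end chamfered to 30 over 4 mm; cam groove 26 mm in diameter from z = -12 to -28; hexagon 48 mm wide from z = -54 to -70; weld skirt below z = -92.
- dust_cap: Red plastic push-on dust cap, a ribbed cup 44 mm in diameter and 34 mm tall, 30 g. Origin in the middle of its open mouth, z toward its closed end. At the start it sits loosely over the adaptor, which enters it 20 mm; it comes straight off along the neck.
- parts_dish: Open stainless steel dish standing loose on the bench, 120 (x) by 150 (y) mm and 30 mm high with a rolled rim 6 mm thick, inner floor at z = 3 mm, walls 3 mm; origin at the middle of its underside, z up. It is empty.
- coupling: Part to fit: aluminium cam-lock coupling under a white filter capsule, 0.29 kg +-30 %, standing on its mouth. Origin in the middle of the mouth, z toward the capsule. Bore 38 mm wide, 32 deep: fully home, its origin lies 32 mm below the adaptor's end face, axes in line; its turn about them is free. Body 54 mm across to z = 42; capsule 44 mm across from z = 46 to 96 is the grip; top at 109.
- cam_arm_a (a joint): Steel cam arm on the coupling's +y side, rad: 0 = raised (outward, 16 degrees above square), grows as it swings down, 0.28 = square to the coupling's axis, 1.85 = fully down at its stop, along the axis toward the mouth and past it. Pin at y = 28.5, z = 16 mm in the coupling's frame, parallel to x. Bar 13 mm wide, 5 thick, outer face 5 mm outside the pin when down. Friction 0.06 N m holds it.
- cam_arm_b (a joint): The same for the arm on the coupling's -y side (pin at y = -28.5 mm). On either arm a cam lobe enters the adaptor's groove as it comes down and then holds the coupling on; if the coupling stands 12 mm or more short of home, the lobe strikes the adaptor's rim and the arm stops short.
- cam_arm_a_tip (a point): Middle of the solid end of arm a, 48 mm from its pin (the thin ring beyond is only for looks). The arm's outer face, where one pushes, lies 2.5 mm from this point.
- cam_arm_b_tip (a point): The same point of arm b.
- petri_low: Bystander: petri dish with pink contents, 91 mm across, 16 mm high, lower of a stack of two, origin under its middle.
- petri_high: Bystander: the upper dish of that stack.
- marker: Bystander: white marker pen with a black cap, 135 mm long, lying; origin under its middle.
- label_roll: Bystander: yellow roll of label tape, 66 mm across, 25 mm high; origin under its middle.
- vial_blue: Bystander: blue-capped sample vial, 27 mm across, 53 mm tall; origin under its middle.
- vial_red: Bystander: red-capped sample vial, 27 mm across, 53 mm tall; origin under its middle.
- forceps: Bystander: steel forceps, 132 mm long, lying flat; origin under their middle.
- timer: Bystander: white bench timer standing on edge, 62 mm wide, 66 mm tall; origin under its middle.

How it is judged:
By the outcome, as a careful person would: the job done as asked, in the order asked, and still so for the second after the job is handed in, with the robot touching nothing.
It also fails if it takes over 72 s, if anything falls off the work surface, if the arm or the gripper's body presses on something with over 40 N, if the wrist force passes 120 N, or if a joint passes its speed limit or range.

## Working session

There is one attempt and no reset: what is moved stays moved. The work goes in short steps, Python scripts to look and compute and a shell command to move; the robot and the scene stay as the last step left them, time stands still between calls to the robot, and variables do not carry over. Pictures are saved under pics/ and viewed, at most 13 in all, crops included, and the job is handed in when it is done.

```bash
ls; mkdir -p pics; python3 - <<'E'
from rig import readout,camera,camera_info,ctrl
import cv2,numpy as np
np.set_printoptions(precision=4,suppress=True)
for n in("side","top"):
    cv2.imwrite(f"pics/{n}0.png",camera(n)); i=camera_info(n); print(n,i["fx"],i["fy"],i["cx"],i["cy"]); print(np.array(i["world_from_camera"]))
print(readout.get_state(),ctrl.tips_ahead)
E
```

```text
pics
side 475.3728300232059 475.3728300232059 329.07276633718607 240.44539070704218
[[-0.5875 -0.67    0.4538  0.0064]
 [-0.8092  0.4818 -0.3362  0.4468]
 [ 0.0066 -0.5647 -0.8252  1.2384]
 [ 0.      0.      0.      1.    ]]
top 622.2232693875493 622.2232693875493 323.58651152684354 236.54917791281196
[[ 0.0261 -0.9814  0.1903  0.2798]
 [-0.9997 -0.0256  0.0052  0.0018]
 [-0.0002 -0.1904 -0.9817  1.6566]
 [ 0.      0.      0.      1.    ]]
{'time_s': 0.1, 'joint_pos': array([ 1.2048,  0.5219, -0.0364,  1.5999,  0.0212,  1.0211, -0.1128]), 'joint_velocities': array([ 0.0003, -0.0016, -0.0003, -0.0002, -0.0003, -0.0003, -0.0012]), 'effort': array([  0.0055, -92.8491,   1.9848, -37.0537,   0.0182,   0.0053,
        -0.    ]), 'ee_pos': array([ 0.1821, -0.5976,  0.2478]), 'eef_rot': array([-3.1407,  0.    ,  0.2958]), 'ft_force': array([0.262 , 1.8076, 0.8784]), 'torque': array([ 0.0301, -0.0195, -0.0143]), 'finger_force': 0.0, 'finger_gap': 1.0024062054194212} 0.017
```

View pics/side0.png

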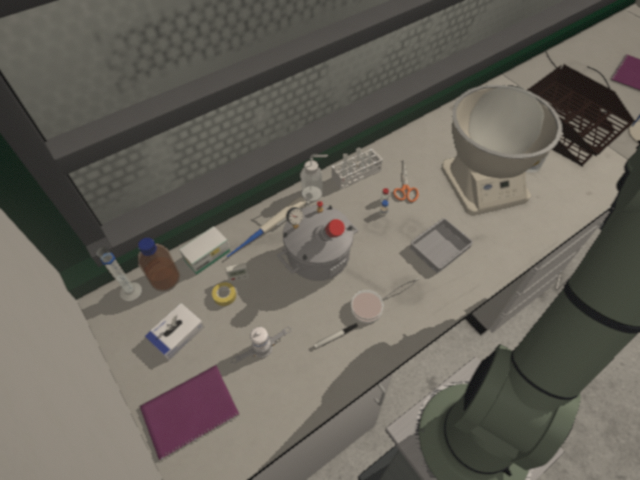

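View pics/top0.png

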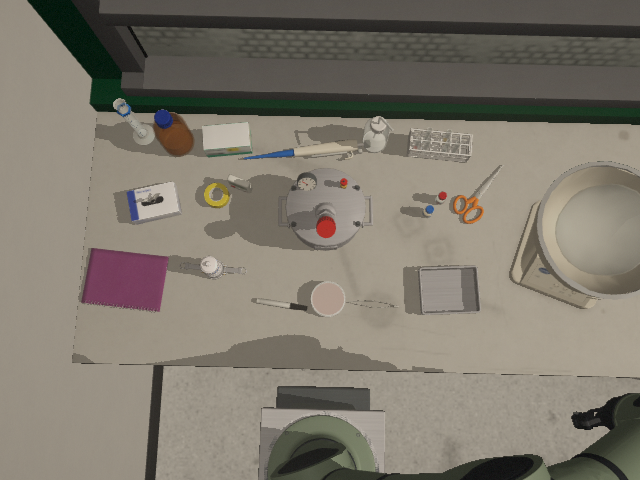

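The side view shows the vessel at about (320,245), the red cap at (336,228), the coupling at (260,338) and the dish at (441,245). In the top view the cap is at (326,228), the coupling at (209,267) with its arms along the image row, the dish at (448,290), and the vessel handles at (283,211) and (370,209).

```bash
cat > h.py <<'E'
import cv2,numpy as np
from rig import readout,camera,camera_info
from scipy.spatial.transform import Rotation as R
np.set_printoptions(precision=4,suppress=True)
def ray(n,uv):
    i=camera_info(n); M=np.array(i["world_from_camera"])
    d=M[:3,:3]@np.array([(uv[0]-i["cx"])/i["fx"],(uv[1]-i["cy"])/i["fy"],1]); return M[:3,3],d/np.linalg.norm(d)
def onz(n,uv,z):
    o,d=ray(n,uv); return o+d*(z-o[2])/d[2]
def tri(a,b):
    o1,d1=ray("side",a); o2,d2=ray("top",b)
    s=np.linalg.lstsq(np.c_[d1,-d2],o2-o1,rcond=None)[0]; p,q=o1+d1*s[0],o2+d2*s[1]
    return (p+q)/2,np.linalg.norm(p-q)*1e3
def proj(n,p):
    i=camera_info(n); c=np.linalg.inv(np.array(i["world_from_camera"]))@np.r_[p,1]
    return np.array([i["fx"]*c[0]/c[2]+i["cx"],i["fy"]*c[1]/c[2]+i["cy"]])
def red(im):
    b,g,r=[im[...,k].astype(int) for k in range(3)]
    m=((r>110)&(g<70)&(b<70)).astype(np.uint8)
    n,l,s,c=cv2.connectedComponentsWithStats(m); k=1+np.argmax(s[1:,4]); return s[k],c[k]
E
python3 - <<'E'
from h import *
S,T=cv2.imread("pics/side0.png"),cv2.imread("pics/top0.png")
a,b=red(S),red(T); print(a,b,tri(a[1],b[1]))
def crop(im,x,y,w,h,W=400,H=300): return cv2.resize(im[y:y+h,x:x+w],(W,H),interpolation=cv2.INTER_CUBIC)
m=np.vstack([np.hstack([crop(T,275,165,100,75),crop(T,170,235,80,60)]),np.hstack([crop(S,270,200,100,75),crop(S,225,310,80,60)])])
cv2.imwrite("pics/m1.png",m)
for p in[(420,266),(477,266),(479,312),(420,313)]: print(onz("top",p,.03))
E
```

```text
(array([329, 220,  14,  16, 179], dtype=int32), array([335.4916, 227.4972])) (array([316, 216,  20,  22, 296], dtype=int32), array([325.9932, 227.2736])) (array([0.5758, 0.0044, 0.2445]), np.float64(0.5024852961954303))
[ 0.5227 -0.246   0.03  ]
[ 0.5266 -0.3963  0.03  ]
[ 0.4058 -0.399   0.03  ]
[ 0.3992 -0.2456  0.03  ]
```

View pics/m1.png

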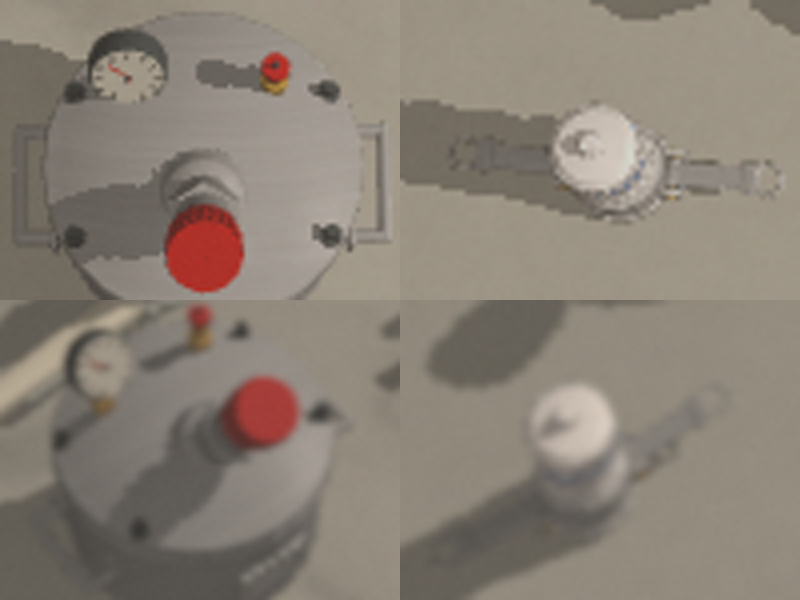

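The crops show the handles' outer ends at top px (279,211.2) and (371.7,210.5), the cap's end face at top (326.2,227.5) and side (336.2,228), and the capsule top at top (208.6,264.6) and side (259.6,335). The arm rings are at top (182.4,265.6) and (244,271), with both arms raised.

```bash
python3 - <<'E'
from h import *
L,Rr=onz("top",(279,211.2),.085),onz("top",(371.7,210.5),.085)
print("handles",L,Rr,(L+Rr)/2,"yaw",np.degrees(np.arctan2(*(L-Rr)[1::-1]))-90, np.linalg.norm(L-Rr))
print("capend",tri((336.2,228),(326.2,227.5)), onz("top",(326.2,227.5),.2531),onz("side",(336.2,228),.2531))
T=cv2.imread("pics/top0.png")
# lid circle
print("lid", onz("top",(275+203/4,165+160/4),.157))
print("coup",tri((259.6,335),(208.6,264.6)),onz("top",(208.6,264.6),.109),onz("side",(259.6,335),.109))
A,B=onz("top",(182.4,265.6),.034),onz("top",(244,271),.034)
print("arms",A,B,(A+B)/2,np.linalg.norm(A-B),np.degrees(np.arctan2(*(A-B)[1::-1])))
g=cv2.cvtColor(T,cv2.COLOR_BGR2GRAY)
for n,im in(("top",T),("side",cv2.imread("pics/side0.png"))):
    m=(im.min(2)>155).astype(np.uint8)
    k,l,s,c=cv2.connectedComponentsWithStats(m)
    x,y=(208,264) if n=="top" else (259,335)
    for j in range(1,k):
        if s[j,4]>20 and abs(c[j]-[x,y]).max()<12: print(n,s[j],c[j])
E
```

```text
handles [0.6484 0.1274 0.085 ] [ 0.6566 -0.1129  0.085 ] [0.6525 0.0073 0.085 ] yaw 1.9384878720727414 0.2404371827381309
capend (array([0.5751, 0.0035, 0.2427]), np.float64(0.9284854117387376)) [0.5733 0.0038 0.2531] [0.5688 0.0079 0.2531]
lid [0.6503 0.0064 0.157 ]
coup (array([0.5018, 0.2987, 0.096 ]), np.float64(1.763832806143706)) [0.5006 0.2968 0.109 ] [0.4954 0.2998 0.109 ]
arms [0.5068 0.3799 0.034 ] [0.4967 0.2171 0.034 ] [0.5018 0.2985 0.034 ] 0.16315411349353187 86.45753013824933
top [201 256  21  19 218] [211.1697 265.0596]
side [252 327  16  15 147] [260.517  333.7755]
```

```bash
cat >> h.py <<'E'
PSI=np.radians(2.0); C=np.array([.655,.0068,0]); 
RV=R.from_euler("z",PSI)
AD=C+RV.apply([-.0765,0,.241])
RA=RV*R.from_euler("y",-30,degrees=True)     # adaptor frame, z outward along neck
RG=RA*R.from_euler("x",180,degrees=True)      # tool looking down the neck, tool y = -vessel y
def ad(x,y,z): return AD+RA.apply(np.array([x,y,z])/1000)
def go(p,Rt,p0=None,R0=None):
    s=readout.get_state()
    p0=s["ee_pos"] if p0 is None else p0
    R0=R.from_euler("xyz",s["eef_rot"]) if R0 is None else R0
    d=R0.inv().apply(np.array(p)-p0)*1000; r=(R0.inv()*Rt).as_rotvec()
    print("delta",d.round(1).tolist(),"rot",r.round(3).tolist(),"rows",round(max(np.linalg.norm(d)/41.7,np.degrees(np.linalg.norm(r))/7.16),1)); return np.array(p),Rt
E
python3 - <<'E'
from h import *
print(AD)
go([.38,-.3,.40],RG)
go(ad(0,0,110),RG)
E
```

```text
[0.5785 0.0041 0.241 ]
delta [276.1, -227.2, -152.0] rot [-0.069, 0.521, 0.255] rows 9.3
delta [501.5, -474.3, -88.0] rot [-0.069, 0.521, 0.255] rows 16.7
```

```bash
python3 -m crank '[{"delta_pos":[276,-227,-152],"rot":[-0.069,0.521,0.255],"hand":1},{"delta_pos":[276,-227,-152],"rot":[-0.069,0.521,0.255],"hand":1},{"delta_pos":[276,-227,-152],"rot":[-0.069,0.521,0.255],"hand":1},{"delta_pos":[276,-227,-152],"rot":[-0.069,0.521,0.255],"hand":1},{"delta_pos":[276,-227,-152],"rot":[-0.069,0.521,0.255],"hand":1},{"delta_pos":[276,-227,-152],"rot":[-0.069,0.521,0.255],"hand":1},{"delta_pos":[276,-227,-152],"rot":[-0.069,0.521,0.255],"hand":1},{"delta_pos":[276,-227,-152],"rot":[-0.069,0.521,0.255],"hand":1},{"delta_pos":[276,-227,-152],"rot":[-0.069,0.521,0.255],"hand":1},{"delta_pos":[276,-227,-152],"rot":[-0.069,0.521,0.255],"hand":1}]'
python3 - <<'E'
from h import *
go(ad(0,0,110),RG)
E
```

```text
time_s: 0.93
ee_pos: [0.3826, -0.296, 0.4027]
eef_rot: [3.139, -0.526, 0.041]
ft_force: [0.8, -0.7, -0.3]
finger_gap: 1.0
finger_force: 0.0
delta [99.0, -292.7, 133.3] rot [0.0, -0.002, 0.005] rows 8.1
```

```bash
python3 -m crank '[{"delta_pos":[99,-293,133],"rot":[0,0,0],"hand":1},{"delta_pos":[99,-293,133],"rot":[0,0,0],"hand":1},{"delta_pos":[99,-293,133],"rot":[0,0,0],"hand":1},{"delta_pos":[99,-293,133],"rot":[0,0,0],"hand":1},{"delta_pos":[99,-293,133],"rot":[0,0,0],"hand":1},{"delta_pos":[99,-293,133],"rot":[0,0,0],"hand":1},{"delta_pos":[99,-293,133],"rot":[0,0,0],"hand":1},{"delta_pos":[99,-293,133],"rot":[0,0,0],"hand":1},{"delta_pos":[99,-293,133],"rot":[0,0,0],"hand":1},{"delta_pos":[99,-293,133],"rot":[0,0,0],"hand":1}]'
python3 - <<'E'
from h import *
go(ad(0,0,110),RG); go(ad(0,0,2),RG)
S,T=camera("side"),camera("top")
print(red(S),red(T),proj("side",readout.get_state()["ee_pos"]),proj("top",readout.get_state()["ee_pos"]))
def crop(im,x,y,w,h,W=400,H=300): return cv2.resize(im[y:y+h,x:x+w],(W,H),interpolation=cv2.INTER_CUBIC)
cv2.imwrite("pics/m2.png",np.hstack([crop(T,266,165,120,90),crop(S,260,170,120,90)]))
E
```

```text
time_s: 1.77
ee_pos: [0.5226, -0.0006, 0.3342]
eef_rot: [3.141, -0.524, 0.035]
ft_force: [-0.2, -0.2, 0.1]
finger_gap: 1.002
finger_force: 0.0
delta [2.0, -2.8, -1.2] rot [0.0, -0.001, 0.0] rows 0.1
delta [1.9, -2.8, 106.8] rot [0.0, -0.001, 0.0] rows 2.6
(array([328, 221,  12,  14,  66], dtype=int32), array([331.7121, 226.0909])) (array([316, 216,  20,  22, 301], dtype=int32), array([325.9269, 227.1728])) [350.6892 219.4447] [327.013  242.8135]
```

View pics/m2.png

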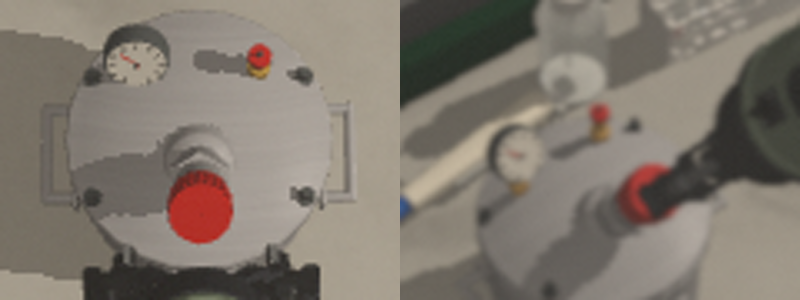

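The left crop shows the open fingertips at (125,255) and (275,255), straddling the column of the cap's centre (about 200). The lateral alignment is within a millimetre or two.

```bash
python3 -m crank '[{"delta_pos":[2,-1.5,40],"rot":[0,0,0],"hand":1},{"delta_pos":[2,-1.5,75],"rot":[0,0,0],"hand":1},{"delta_pos":[2,-1.5,95],"rot":[0,0,0],"hand":1},{"delta_pos":[2,-1.5,107],"rot":[0,0,0],"hand":1},{"delta_pos":[2,-1.5,107],"rot":[0,0,0],"hand":1},{"delta_pos":[2,-1.5,107],"rot":[0,0,0],"hand":1}]'
python3 -m crank '[{"delta_pos":[0,0,0],"rot":[0,0,0],"hand":-0.4},{"delta_pos":[0,0,0],"rot":[0,0,0],"hand":-0.4},{"delta_pos":[0,0,0],"rot":[0,0,0],"hand":-0.4},{"delta_pos":[0,0,0],"rot":[0,0,0],"hand":-0.4},{"delta_pos":[0,0,0],"rot":[0,0,0],"hand":-0.4},{"delta_pos":[0,0,0],"rot":[0,0,0],"hand":-0.4}]' 30
```

```text
time_s: 2.37
ee_pos: [0.5768, 0.0013, 0.2426]
eef_rot: [3.141, -0.523, 0.036]
ft_force: [0.9, -0.1, -0.4]
finger_gap: 1.0
finger_force: 0.0
time_s: 2.87
ee_pos: [0.5774, 0.002, 0.2442]
eef_rot: [3.142, -0.526, 0.036]
ft_force: [-9.4, 5.6, 11.0]
finger_gap: 0.506
finger_force: 32.3
```

```bash
python3 -m crank '[{"delta_pos":[0,0,-5],"rot":[0,0,0],"hand":-0.4},{"delta_pos":[0,0,-10],"rot":[0,0,0],"hand":-0.4},{"delta_pos":[0,0,-15],"rot":[0,0,0],"hand":-0.4},{"delta_pos":[0,0,-25],"rot":[0,0,0],"hand":-0.4},{"delta_pos":[0,0,-40],"rot":[0,0,0],"hand":-0.4},{"delta_pos":[0,0,-60],"rot":[0,0,0],"hand":-0.4},{"delta_pos":[0,0,-80],"rot":[0,0,0],"hand":-0.4},{"delta_pos":[0,0,-80],"rot":[0,0,0],"hand":-0.4}]'
python3 - <<'E'
from h import *
S,T=camera("side"),camera("top")
def crop(im,x,y,w,h,W=400,H=300): return cv2.resize(im[y:y+h,x:x+w],(W,H),interpolation=cv2.INTER_CUBIC)
cv2.imwrite("pics/m3.png",np.hstack([crop(T,286,185,80,60),crop(S,280,190,80,60)]))
D=np.array([.4636,-.3217,0]); RD=R.from_euler("z",1.5,degrees=True)*R.from_euler("x",180,degrees=True)
p,q=go([.50,-.16,.36],RD); go(D+[0,0,.12],RD,p,q)
E
```

```text
time_s: 3.53
ee_pos: [0.5369, -0.0003, 0.3153]
eef_rot: [3.139, -0.528, 0.036]
ft_force: [0.8, 0.2, 0.7]
finger_gap: 0.507
finger_force: 32.1
delta [-13.3, 157.6, -61.7] rot [-0.0, -0.526, 0.007] rows 4.2
delta [-40.6, 160.7, 240.0] rot [0.0, 0.0, 0.0] rows 7.0
```

View pics/m3.png

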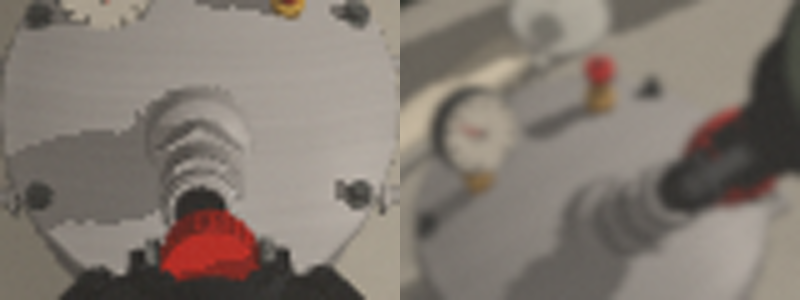

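The red cap is in the gripper, clear of the adaptor, whose dark end is exposed at crop (200,203). On to the dish.

```bash
python3 -m crank '[{"delta_pos":[-13,158,-62],"rot":[0,-0.526,0.007],"hand":-0.4},{"delta_pos":[-13,158,-62],"rot":[0,-0.526,0.007],"hand":-0.4},{"delta_pos":[-13,158,-62],"rot":[0,-0.526,0.007],"hand":-0.4},{"delta_pos":[-13,158,-62],"rot":[0,-0.526,0.007],"hand":-0.4},{"delta_pos":[-13,158,-62],"rot":[0,-0.526,0.007],"hand":-0.4},{"delta_pos":[-13,158,-62],"rot":[0,-0.526,0.007],"hand":-0.4}]'
python3 - <<'E'
from h import *
D=np.array([.4636,-.3217,0]); RD=R.from_euler("z",1.5,degrees=True)*R.from_euler("x",180,degrees=True)
go(D+[0,0,.10],RD)
E
```

```text
time_s: 4.13
ee_pos: [0.5004, -0.1656, 0.359]
eef_rot: [-3.141, 0.011, 0.021]
ft_force: [1.5, 1.3, -0.4]
finger_gap: 0.504
finger_force: 32.1
delta [-37.1, 155.5, 259.3] rot [-0.001, 0.011, -0.005] rows 7.3
```

```bash
python3 -m crank '[{"delta_pos":[-37,155,259],"rot":[0,0.011,0],"hand":-0.4},{"delta_pos":[-37,155,259],"rot":[0,0.011,0],"hand":-0.4},{"delta_pos":[-37,155,259],"rot":[0,0.011,0],"hand":-0.4},{"delta_pos":[-37,155,259],"rot":[0,0.011,0],"hand":-0.4},{"delta_pos":[-37,155,259],"rot":[0,0.011,0],"hand":-0.4},{"delta_pos":[-37,155,259],"rot":[0,0.011,0],"hand":-0.4},{"delta_pos":[-37,155,259],"rot":[0,0.011,0],"hand":-0.4},{"delta_pos":[-37,155,259],"rot":[0,0.011,0],"hand":-0.4},{"delta_pos":[-37,155,259],"rot":[0,0.011,0],"hand":-0.4}]'
python3 - <<'E'
from h import *
S,T=camera("side"),camera("top")
def crop(im,x,y,w,h,W=400,H=300): return cv2.resize(im[y:y+h,x:x+w],(W,H),interpolation=cv2.INTER_CUBIC)
cv2.imwrite("pics/m4.png",np.hstack([crop(T,390,240,120,90),crop(S,380,190,120,90)]))
D=np.array([.4636,-.3217,0]); RD=R.from_euler("z",1.5,degrees=True)*R.from_euler("x",180,degrees=True)
go(D+[0,0,.03],RD)
E
```

```text
time_s: 4.88
ee_pos: [0.4653, -0.3158, 0.0966]
eef_rot: [-3.138, -0.004, 0.026]
ft_force: [0.4, 0.6, -0.8]
finger_gap: 0.509
finger_force: 32.1
delta [-5.2, 7.4, 70.5] rot [-0.002, -0.009, 0.002] rows 1.7
```

View pics/m4.png

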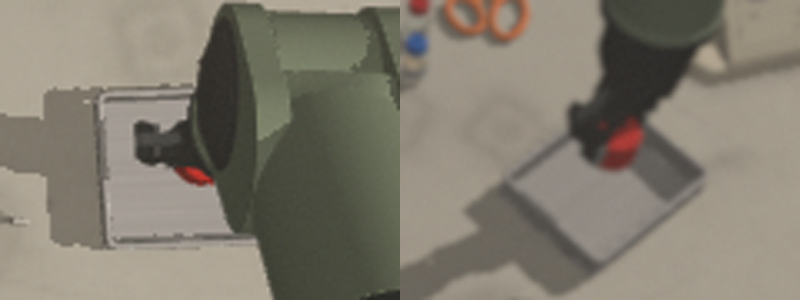

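The cap hangs over the dish in both views (side crop (620,150)). Lower it, and release with a partial opening.

```bash
python3 -m crank '[{"delta_pos":[-4,6,35],"rot":[0,0,0],"hand":-0.4},{"delta_pos":[-4,6,55],"rot":[0,0,0],"hand":-0.4},{"delta_pos":[-4,6,66],"rot":[0,0,0],"hand":-0.4},{"delta_pos":[-4,6,66],"rot":[0,0,0],"hand":-0.4},{"delta_pos":[-4,6,66],"rot":[0,0,0],"hand":-0.4}]'
```

```text
time_s: 5.4
ee_pos: [0.4652, -0.3206, 0.0356]
eef_rot: [-3.141, -0.01, 0.029]
ft_force: [0.3, -0.3, -0.3]
finger_gap: 0.506
finger_force: 32.1
```

```bash
python3 -m crank '[{"delta_pos":[0,0,4],"rot":[0,0,0],"hand":-0.4},{"delta_pos":[0,0,6],"rot":[0,0,0],"hand":-0.4},{"delta_pos":[0,0,6],"rot":[0,0,0],"hand":-0.4},{"delta_pos":[0,0,6],"rot":[0,0,0],"hand":-0.4}]'
python3 -m crank '[{"delta_pos":[0,0,0],"rot":[0,0,0],"hand":0.4},{"delta_pos":[0,0,0],"rot":[0,0,0],"hand":0.4},{"delta_pos":[0,0,0],"rot":[0,0,0],"hand":0.4},{"delta_pos":[0,0,0],"rot":[0,0,0],"hand":0.4},{"delta_pos":[0,0,-30],"rot":[0,0,0],"hand":0.4},{"delta_pos":[0,0,-70],"rot":[0,0,0],"hand":0.4},{"delta_pos":[0,0,-110],"rot":[0,0,0],"hand":0.4},{"delta_pos":[0,0,-150],"rot":[0,0,0],"hand":0.4},{"delta_pos":[0,0,-190],"rot":[0,0,0],"hand":0.4},{"delta_pos":[0,0,-230],"rot":[0,0,0],"hand":0.4}]'
python3 - <<'E'
from h import *
print(red(camera("side")),proj("side",[.4652,-.32,.037]))
K=np.array([.501,.298,0]); RK=R.from_euler("z",-3.5,degrees=True)*R.from_euler("x",180,degrees=True)
p,q=go([.44,-.05,.36],RK); go(K+[0,0,.20],RK,p,q)
E
```

```text
time_s: 5.73
ee_pos: [0.4643, -0.3214, 0.0287]
eef_rot: [-3.141, -0.01, 0.028]
ft_force: [-0.0, -0.2, 0.0]
finger_gap: 0.507
finger_force: 32.1
time_s: 6.57
ee_pos: [0.4617, -0.3212, 0.2603]
eef_rot: [-3.14, -0.009, 0.028]
ft_force: [-0.5, -1.2, -0.4]
finger_gap: 0.699
finger_force: 0.0
(array([434, 237,  14,  12, 119], dtype=int32), array([441.0756, 242.6387])) [440.9251 240.9692]
delta [-15.0, -272.3, -93.6] rot [0.003, -0.016, 0.089] rows 6.9
delta [39.6, -351.1, 160.0] rot [0.0, 0.0, 0.0] rows 9.3
```

```bash
python3 -m crank '[{"delta_pos":[-15,-272,-94],"rot":[0,-0.01,0.089],"hand":1},{"delta_pos":[-15,-272,-94],"rot":[0,-0.01,0.089],"hand":1},{"delta_pos":[-15,-272,-94],"rot":[0,-0.01,0.089],"hand":1},{"delta_pos":[-15,-272,-94],"rot":[0,-0.01,0.089],"hand":1},{"delta_pos":[-15,-272,-94],"rot":[0,-0.01,0.089],"hand":1},{"delta_pos":[-15,-272,-94],"rot":[0,-0.01,0.089],"hand":1},{"delta_pos":[-15,-272,-94],"rot":[0,-0.01,0.089],"hand":1},{"delta_pos":[-15,-272,-94],"rot":[0,-0.01,0.089],"hand":1}]'
python3 - <<'E'
from h import *
K=np.array([.501,.298,0]); RK=R.from_euler("z",-3.5,degrees=True)*R.from_euler("x",180,degrees=True)
go(K+[0,0,.17],RK)
E
```

```text
time_s: 7.28
ee_pos: [0.4387, -0.0438, 0.3551]
eef_rot: [-3.14, -0.003, -0.054]
ft_force: [0.6, 0.9, 0.8]
finger_gap: 0.996
finger_force: 0.0
delta [43.3, -344.4, 185.6] rot [-0.001, -0.003, 0.007] rows 9.4
```

```bash
python3 -m crank '[{"delta_pos":[43,-344,185],"rot":[0,0,0.007],"hand":1},{"delta_pos":[43,-344,185],"rot":[0,0,0.007],"hand":1},{"delta_pos":[43,-344,185],"rot":[0,0,0.007],"hand":1},{"delta_pos":[43,-344,185],"rot":[0,0,0.007],"hand":1},{"delta_pos":[43,-344,185],"rot":[0,0,0.007],"hand":1},{"delta_pos":[43,-344,185],"rot":[0,0,0.007],"hand":1},{"delta_pos":[43,-344,185],"rot":[0,0,0.007],"hand":1},{"delta_pos":[43,-344,185],"rot":[0,0,0.007],"hand":1},{"delta_pos":[43,-344,185],"rot":[0,0,0.007],"hand":1},{"delta_pos":[43,-344,185],"rot":[0,0,0.007],"hand":1}]'
python3 -m crank '[{"delta_pos":[0,0,0],"rot":[0,0,0],"hand":1},{"delta_pos":[0,0,0],"rot":[0,0,0],"hand":1}]'
python3 - <<'E'
from h import *
S,T=camera("side"),camera("top")
def crop(im,x,y,w,h,W=400,H=300): return cv2.resize(im[y:y+h,x:x+w],(W,H),interpolation=cv2.INTER_CUBIC)
cv2.imwrite("pics/m5.png",np.hstack([crop(T,160,225,100,75),crop(S,210,290,100,75)]))
s=readout.get_state(); print(proj("top",s["ee_pos"]),proj("side",s["ee_pos"]))
K=np.array([.501,.298,0]); RK=R.from_euler("z",-3.5,degrees=True)*R.from_euler("x",180,degrees=True)
go(K+[0,0,.071],RK)
E
```

```text
time_s: 8.12
ee_pos: [0.4973, 0.2618, 0.1829]
eef_rot: [-3.14, 0.003, -0.069]
ft_force: [-0.2, 0.1, -0.3]
finger_gap: 0.999
finger_force: 0.0
time_s: 8.28
ee_pos: [0.4959, 0.2634, 0.1828]
eef_rot: [-3.14, 0.004, -0.064]
ft_force: [0.5, -0.5, -0.3]
finger_gap: 0.997
finger_force: 0.0
[217.9157 261.9146] [269.571  313.3836]
delta [1.8, -37.3, 112.7] rot [-0.002, 0.003, -0.007] rows 2.8
```

View pics/m5.png

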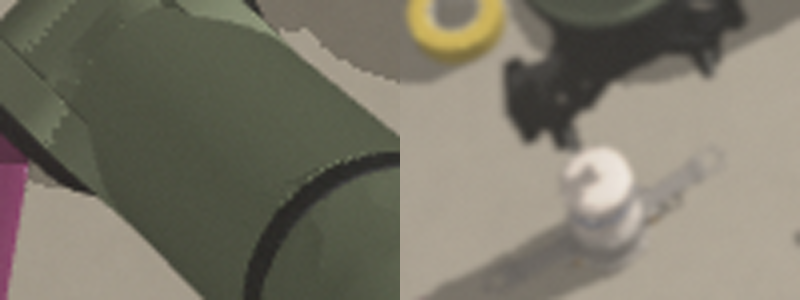

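The side crop shows the open gripper at about (625,95) above and short of the capsule (600,180). The arm hides the top view. Continue over the coupling, then go down.

```bash
python3 -m crank '[{"delta_pos":[2,-37,0],"rot":[0,0,0],"hand":1},{"delta_pos":[2,-37,0],"rot":[0,0,0],"hand":1},{"delta_pos":[2,-37,0],"rot":[0,0,0],"hand":1},{"delta_pos":[2,-37,0],"rot":[0,0,0],"hand":1}]'
python3 - <<'E'
from h import *
S,T=camera("side"),camera("top")
def crop(im,x,y,w,h,W=400,H=300): return cv2.resize(im[y:y+h,x:x+w],(W,H),interpolation=cv2.INTER_CUBIC)
cv2.imwrite("pics/m6.png",np.hstack([crop(T,160,225,100,75),crop(S,210,290,100,75)]))
s=readout.get_state(); print(proj("top",s["ee_pos"]),proj("side",s["ee_pos"]))
K=np.array([.501,.298,0]); RK=R.from_euler("z",-3.5,degrees=True)*R.from_euler("x",180,degrees=True)
go(K+[0,0,.071],RK)
E
```

```text
time_s: 8.72
ee_pos: [0.5021, 0.2965, 0.1839]
eef_rot: [-3.139, 0.003, -0.07]
ft_force: [0.1, -0.8, 0.4]
finger_gap: 0.997
finger_force: 0.0
[203.2672 259.3666] [255.9227 319.5691]
delta [-1.0, -1.6, 112.9] rot [-0.002, 0.003, -0.01] rows 2.7
```

View pics/m6.png

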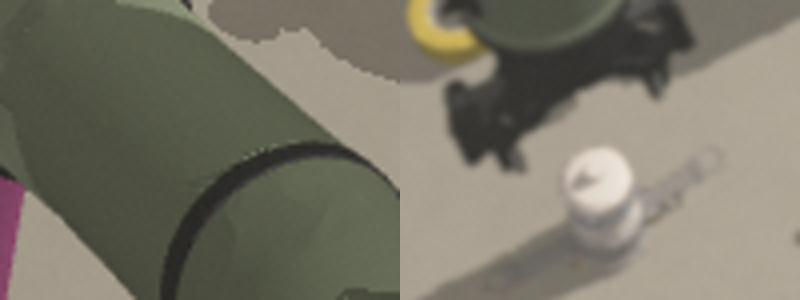

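The fingertips are at crop (512,168) and (655,95). Their midpoint shows the same side-camera bias of about 2 px in row as the capsule top (600,180), so the grasp point is confirmed.

```bash
python3 -m crank '[{"delta_pos":[-1,-1.5,40],"rot":[0,0,-0.01],"hand":1},{"delta_pos":[-1,-1.5,75],"rot":[0,0,-0.01],"hand":1},{"delta_pos":[-1,-1.5,100],"rot":[0,0,-0.01],"hand":1},{"delta_pos":[-1,-1.5,111],"rot":[0,0,-0.01],"hand":1},{"delta_pos":[-1,-1.5,111],"rot":[0,0,-0.01],"hand":1},{"delta_pos":[-1,-1.5,111],"rot":[0,0,-0.01],"hand":1}]'
python3 -m crank '[{"delta_pos":[0,0,0],"rot":[0,0,0],"hand":-0.4},{"delta_pos":[0,0,0],"rot":[0,0,0],"hand":-0.4},{"delta_pos":[0,0,0],"rot":[0,0,0],"hand":-0.4},{"delta_pos":[0,0,0],"rot":[0,0,0],"hand":-0.4},{"delta_pos":[0,0,0],"rot":[0,0,0],"hand":-0.4},{"delta_pos":[0,0,0],"rot":[0,0,0],"hand":-0.4}]' 60
```

```text
time_s: 9.32
ee_pos: [0.5008, 0.2995, 0.0734]
eef_rot: [-3.139, 0.003, -0.059]
ft_force: [0.4, 0.1, 0.2]
finger_gap: 0.997
finger_force: 0.0
time_s: 9.82
ee_pos: [0.5009, 0.2999, 0.0739]
eef_rot: [-3.138, 0.002, -0.059]
ft_force: [-2.1, -3.3, 12.5]
finger_gap: 0.503
finger_force: 59.3
```

```bash
python3 -m crank '[{"delta_pos":[0,0,-35],"rot":[0,0,0],"hand":-0.4},{"delta_pos":[0,0,-75],"rot":[0,0,0],"hand":-0.4},{"delta_pos":[0,0,-115],"rot":[0,0,0],"hand":-0.4},{"delta_pos":[0,0,-155],"rot":[0,0,0],"hand":-0.4},{"delta_pos":[0,0,-195],"rot":[0,0,0],"hand":-0.4},{"delta_pos":[0,0,-235],"rot":[0,0,0],"hand":-0.4},{"delta_pos":[0,0,-275],"rot":[0,0,0],"hand":-0.4},{"delta_pos":[0,0,-315],"rot":[0,0,0],"hand":-0.4},{"delta_pos":[0,0,-315],"rot":[0,0,0],"hand":-0.4}]'
python3 - <<'E'
from h import *
go(ad(0,-1,140),RG)
E
```

```text
time_s: 10.57
ee_pos: [0.5024, 0.3, 0.3957]
eef_rot: [-3.133, -0.005, -0.059]
ft_force: [0.7, 0.4, -2.9]
finger_gap: 0.5
finger_force: 62.5
delta [23.6, 298.7, 31.0] rot [0.016, 0.518, -0.094] rows 7.2
```

```bash
python3 -m crank '[{"delta_pos":[24,299,31],"rot":[0.016,0.518,-0.094],"hand":-0.4},{"delta_pos":[24,299,31],"rot":[0.016,0.518,-0.094],"hand":-0.4},{"delta_pos":[24,299,31],"rot":[0.016,0.518,-0.094],"hand":-0.4},{"delta_pos":[24,299,31],"rot":[0.016,0.518,-0.094],"hand":-0.4},{"delta_pos":[24,299,31],"rot":[0.016,0.518,-0.094],"hand":-0.4},{"delta_pos":[24,299,31],"rot":[0.016,0.518,-0.094],"hand":-0.4},{"delta_pos":[24,299,31],"rot":[0.016,0.518,-0.094],"hand":-0.4},{"delta_pos":[24,299,31],"rot":[0.016,0.518,-0.094],"hand":-0.4},{"delta_pos":[24,299,31],"rot":[0.016,0.518,-0.094],"hand":-0.4},{"delta_pos":[24,299,31],"rot":[0.016,0.518,-0.094],"hand":-0.4}]'
python3 -m crank '[{"delta_pos":[0,0,0],"rot":[0,0,0],"hand":-0.4},{"delta_pos":[0,0,0],"rot":[0,0,0],"hand":-0.4},{"delta_pos":[0,0,0],"rot":[0,0,0],"hand":-0.4}]'
python3 - <<'E'
from h import *
go(ad(0,-1,140),RG);go(ad(0,-1,90),RG)
S,T=camera("side"),camera("top")
def crop(im,x,y,w,h,W=400,H=300): return cv2.resize(im[y:y+h,x:x+w],(W,H),interpolation=cv2.INTER_CUBIC)
cv2.imwrite("pics/m7.png",np.hstack([crop(T,276,185,100,75),crop(S,270,185,100,75)]))
p=readout.get_state()["ee_pos"]; d=RG.apply([0,0,1])
for t in(0,.042,.074): print(t,proj("top",p+d*t),proj("side",p+d*t))
print("AD",proj("top",AD),proj("side",AD))
E
```

```text
time_s: 11.4
ee_pos: [0.5073, -0.0015, 0.3559]
eef_rot: [3.135, -0.515, 0.037]
ft_force: [-0.2, 0.3, -2.7]
finger_gap: 0.5
finger_force: 62.5
time_s: 11.65
ee_pos: [0.5076, 0.0001, 0.3559]
eef_rot: [3.135, -0.515, 0.04]
ft_force: [-0.1, 0.3, -2.8]
finger_gap: 0.502
finger_force: 62.5
delta [4.0, -0.5, -5.1] rot [0.004, 0.008, 0.005] rows 0.2
delta [4.4, -0.7, 44.9] rot [0.004, 0.008, 0.005] rows 1.1
0 [327.4531 247.9201] [355.428  217.7634]
0.042 [327.2593 241.3247] [349.0601 221.3774]
0.074 [327.1191 236.5524] [344.4942 223.9687]
AD [326.0749 226.3519] [335.0265 227.5678]
```

View pics/m7.png

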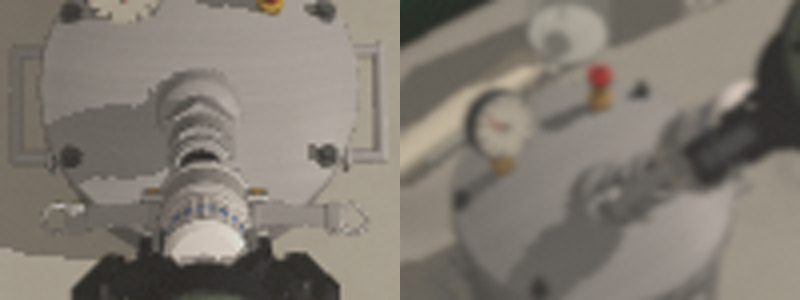

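The top crop shows the coupling collinear with the neck: adaptor bore at (203,155), arm ends at (62,215) and (350,215) with their middle at 206. Both arms are level and raised. Advance.

```bash
python3 -m crank '[{"delta_pos":[4,-0.5,20],"rot":[0.004,0.008,0.005],"hand":-0.4},{"delta_pos":[4,-0.5,40],"rot":[0.004,0.008,0.005],"hand":-0.4},{"delta_pos":[4,-0.5,53],"rot":[0.004,0.008,0.005],"hand":-0.4},{"delta_pos":[4,-0.5,53],"rot":[0.004,0.008,0.005],"hand":-0.4},{"delta_pos":[4,-0.5,53],"rot":[0.004,0.008,0.005],"hand":-0.4}]'
python3 - <<'E'
from h import *
go(ad(0,-1,80),RG)
E
python3 -m crank '[{"delta_pos":[0,0,2],"rot":[0,0,0],"hand":-0.4},{"delta_pos":[0,0,4],"rot":[0,0,0],"hand":-0.4},{"delta_pos":[0,0,6],"rot":[0,0,0],"hand":-0.4},{"delta_pos":[0,0,8],"rot":[0,0,0],"hand":-0.4},{"delta_pos":[0,0,8],"rot":[0,0,0],"hand":-0.4}]'
python3 - <<'E'
from h import *
s=readout.get_state();print(RA.inv().apply(s["ee_pos"]-AD)*1e3,RA.inv().apply(s["ft_force"]),s["torque"])
E
```

```text
time_s: 12.17
ee_pos: [0.537, 0.0007, 0.3113]
eef_rot: [-3.141, -0.522, 0.034]
ft_force: [-0.7, 0.2, -2.6]
finger_gap: 0.506
finger_force: 62.6
delta [0.9, -0.9, 1.7] rot [0.001, 0.002, -0.001] rows 0.1
time_s: 12.58
ee_pos: [0.5414, 0.0006, 0.3049]
eef_rot: [-3.141, -0.524, 0.033]
ft_force: [-0.9, -0.2, 0.4]
finger_gap: 0.5
finger_force: 62.8
[-0.3146 -2.2501 73.9778] [-0.5648 -0.1595  0.8042] [-0.0775  0.6908 -0.0535]
```

```bash
for i in 1; do python3 -m crank '[{"delta_pos":[0,0,2],"rot":[0,0,0],"hand":-0.4},{"delta_pos":[0,0,4],"rot":[0,0,0],"hand":-0.4},{"delta_pos":[0,0,6],"rot":[0,0,0],"hand":-0.4},{"delta_pos":[0,0,6],"rot":[0,0,0],"hand":-0.4}]' >/dev/null; done
python3 - <<'E'
from h import *
s=readout.get_state();print(RA.inv().apply(s["ee_pos"]-AD)*1e3,RA.inv().apply(s["ft_force"]),s["torque"],(RA.inv()*R.from_euler("xyz",s["eef_rot"])*R.from_euler("x",-np.pi)).as_rotvec())
E
```

```text
[-0.6407 -1.6584 68.0479] [-2.9427  4.5357 -2.8597] [0.8473 1.3618 0.5515] [-0.0001  0.0005 -0.0012]
```

```bash
python3 -m crank '[{"delta_pos":[-0.3,-0.8,2],"rot":[0,0,0],"hand":-0.4},{"delta_pos":[-0.3,-0.8,4],"rot":[0,0,0],"hand":-0.4},{"delta_pos":[-0.3,-0.8,7],"rot":[0,0,0],"hand":-0.4},{"delta_pos":[-0.3,-0.8,10],"rot":[0,0,0],"hand":-0.4},{"delta_pos":[-0.3,-0.8,10],"rot":[0,0,0],"hand":-0.4}]' >/dev/null
python3 - <<'E'
from h import *
s=readout.get_state();print(RA.inv().apply(s["ee_pos"]-AD)*1e3,RA.inv().apply(s["ft_force"]),s["torque"],(RA.inv()*R.from_euler("xyz",s["eef_rot"])*R.from_euler("x",-np.pi)).as_rotvec())
E
```

```text
[-1.2454 -1.3859 57.2634] [-2.844   1.1145 -4.1153] [0.3635 1.2574 0.2562] [-0.0007  0.0014 -0.0016]
```

```bash
python3 -m crank '[{"delta_pos":[-0.4,-0.2,3],"rot":[0,0,0],"hand":-0.4},{"delta_pos":[-0.4,-0.2,6],"rot":[0,0,0],"hand":-0.4},{"delta_pos":[-0.4,-0.2,9],"rot":[0,0,0],"hand":-0.4},{"delta_pos":[-0.4,-0.2,12],"rot":[0,0,0],"hand":-0.4},{"delta_pos":[-0.4,-0.2,12],"rot":[0,0,0],"hand":-0.4}]' >/dev/null
cat > st.py <<'E'
from h import *
s=readout.get_state();print(s["time_s"],RA.inv().apply(s["ee_pos"]-AD)*1e3,RA.inv().apply(s["ft_force"]),s["torque"],(RA.inv()*R.from_euler("xyz",s["eef_rot"])*R.from_euler("x",-np.pi)).as_rotvec(),s["finger_gap"])
E
python3 st.py
python3 -m crank '[{"delta_pos":[0,0,2],"rot":[0,0,0],"hand":-0.4},{"delta_pos":[0,0,3],"rot":[0,0,0],"hand":-0.4},{"delta_pos":[0,0,3],"rot":[0,0,0],"hand":-0.4}]' >/dev/null; python3 st.py
```

```text
13.75 [-1.6174 -1.218  45.2997] [-3.8867  2.8693 -3.8532] [0.4097 1.3617 0.1695] [-0.0007  0.0013 -0.0016] 0.5020106915759729
14.0 [-1.5133 -1.1977 42.7333] [-4.6997  2.6257 -3.4176] [0.5228 1.7695 0.3357] [-0.0007  0.001  -0.0016] 0.5021561486163707
```

```bash
python3 -m crank '[{"delta_pos":[0,0,1],"rot":[0,0,0],"hand":-0.4},{"delta_pos":[0,0,2],"rot":[0,0,0],"hand":-0.4},{"delta_pos":[0,0,2],"rot":[0,0,0],"hand":-0.4}]' >/dev/null; python3 st.py
python3 -m crank '[{"delta_pos":[0,0,1],"rot":[0,0,0],"hand":-0.4},{"delta_pos":[0,0,2],"rot":[0,0,0],"hand":-0.4},{"delta_pos":[0,0,2],"rot":[0,0,0],"hand":-0.4}]' >/dev/null; python3 st.py
```

```text
14.25 [-1.4123 -1.2128 41.7065] [-11.8641   4.0721  27.5252] [0.6855 2.9941 0.4378] [-0.0008  0.0003 -0.0017] 0.49479212875739104
14.5 [-0.7635 -1.0044 40.7473] [-15.2294   5.4677  59.9775] [1.0734 3.8193 0.7375] [-0.0006 -0.0015 -0.0015] 0.5008283473551719
```

```bash
python3 -m crank '[{"delta_pos":[0,0,-3],"rot":[0,0,0],"hand":-0.4},{"delta_pos":[0,0,-3],"rot":[0,0,0],"hand":-0.4},{"delta_pos":[0,0,-3],"rot":[0,0,0],"hand":1},{"delta_pos":[0,0,-3],"rot":[0,0,0],"hand":1},{"delta_pos":[0,0,-3],"rot":[0,0,0],"hand":1},{"delta_pos":[0,0,-3],"rot":[0,0,0],"hand":1},{"delta_pos":[0,0,-3],"rot":[0,0,0],"hand":1}]'; python3 st.py
python3 -m crank '[{"delta_pos":[0,0,-15],"rot":[0,0,0],"hand":1},{"delta_pos":[0,0,-40],"rot":[0,0,0],"hand":1},{"delta_pos":[0,0,-80],"rot":[0,0,0],"hand":1},{"delta_pos":[0,0,-100],"rot":[0,0,0],"hand":1},{"delta_pos":[0,0,-100],"rot":[0,0,0],"hand":1}]'
python3 - <<'E'
from h import *
S,T=camera("side"),camera("top")
def crop(im,x,y,w,h,W=400,H=300): return cv2.resize(im[y:y+h,x:x+w],(W,H),interpolation=cv2.INTER_CUBIC)
cv2.imwrite("pics/m8.png",np.hstack([crop(T,276,185,100,75),crop(S,270,185,100,75)]))
for y in(74.6,-74.6): print(proj("top",ad(-1,-1.2+y,-3)))
print(proj("top",ad(-1,-1.2,77)))
E
```

```text
time_s: 15.08
ee_pos: [0.5567, 0.002, 0.2768]
eef_rot: [-3.141, -0.524, 0.033]
ft_force: [-0.7, -0.3, 0.0]
finger_gap: 0.998
finger_force: 0.0
15.0833 [-1.03   -1.3814 41.9451] [-0.6105 -0.2547  0.3679] [ 0.002   0.5471 -0.0138] [-0.0008  0.     -0.0019] 0.9975336628353507
time_s: 15.5
ee_pos: [0.5064, 0.0003, 0.3676]
eef_rot: [-3.141, -0.529, 0.032]
ft_force: [0.2, 0.1, 1.6]
finger_gap: 1.001
finger_force: 0.0
[294.5634 226.6322]
[358.5964 226.0793]
[326.8998 237.603 ]
```

View pics/m8.png

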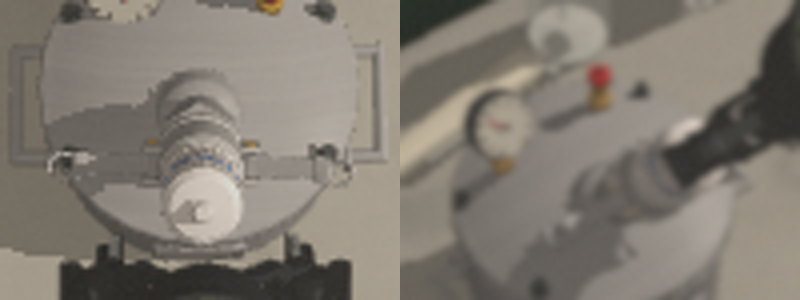

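Seen from above, the coupling sits home with the capsule at (205,205), and both arms stand level and raised with ends at (52,160) and (355,168). Now plan the arm swings with shut fingers leaning 45° outward.

```bash
cat >> h.py <<'E'
AD=AD+RA.apply([-.001,-.0012,0])
def RT(side,lean=45): return RA*R.from_euler("x",180-side*lean,degrees=True)
def tcp(side,al,rc,lean=45,hw=14.5,gap=0):
    a=np.radians(al); u=np.array([np.cos(a),np.sin(a)]); n=np.array([-u[1],u[0]]); l=np.radians(lean)
    c=np.array([28.5,-16])+rc*u+(5+gap+hw*abs(np.sin(a+l)))*n+17*np.array([np.sin(l),np.cos(l)])
    return ad(0,side*c[0],c[1])
E
python3 - <<'E'
from h import *
go(ad(0,85,105),RT(1))
E
```

```text
delta [-0.5, -85.1, 37.5] rot [-0.785, -0.001, -0.002] rows 6.3
```

```bash
python3 -m crank '[{"delta_pos":[0,-85,37],"rot":[-0.785,0,0],"hand":-1},{"delta_pos":[0,-85,37],"rot":[-0.785,0,0],"hand":-1},{"delta_pos":[0,-85,37],"rot":[-0.785,0,0],"hand":-1},{"delta_pos":[0,-85,37],"rot":[-0.785,0,0],"hand":-1},{"delta_pos":[0,-85,37],"rot":[-0.785,0,0],"hand":-1},{"delta_pos":[0,-85,37],"rot":[-0.785,0,0],"hand":-1},{"delta_pos":[0,-85,37],"rot":[-0.785,0,0],"hand":-1},{"delta_pos":[0,-85,37],"rot":[-0.785,0,0],"hand":-1},{"delta_pos":[0,-85,37],"rot":[-0.785,0,0],"hand":-1},{"delta_pos":[0,-85,37],"rot":[-0.785,0,0],"hand":-1}]' 30
python3 st.py; python3 - <<'E'
from h import *
go(ad(0,85,105),RT(1)); go(tcp(1,16,33,gap=8),RT(1))
E
```

```text
time_s: 16.43
ee_pos: [0.5211, 0.0752, 0.3219]
eef_rot: [2.863, -0.44, 0.016]
ft_force: [0.8, 0.2, -0.9]
finger_gap: -0.005
finger_force: 0.0
16.4333 [-6.1135 74.2552 97.4904] [ 0.2244  0.125  -1.1633] [ 0.2557  0.5233 -0.0051] [-0.2878  0.0851 -0.0054] -0.005444529838321234
delta [5.3, -8.1, -10.7] rot [-0.497, 0.081, 0.028] rows 4.0
delta [11.9, -10.4, 66.7] rot [-0.497, 0.081, 0.028] rows 4.0
```

```bash
python3 -c "
from h import *
print(readout.get_state()['joint_pos'])"
python3 -m crank '[{"delta_pos":[5,-8,-11],"rot":[-0.497,0.081,0.028],"hand":-1},{"delta_pos":[5,-8,-11],"rot":[-0.497,0.081,0.028],"hand":-1},{"delta_pos":[5,-8,-11],"rot":[-0.497,0.081,0.028],"hand":-1},{"delta_pos":[5,-8,-11],"rot":[-0.497,0.081,0.028],"hand":-1},{"delta_pos":[5,-8,-11],"rot":[-0.497,0.081,0.028],"hand":-1},{"delta_pos":[5,-8,-11],"rot":[-0.497,0.081,0.028],"hand":-1}]' 30
python3 st.py; python3 - <<'E'
from h import *
print(readout.get_state()['joint_pos'])
go(ad(0,85,105),RT(1)); go(tcp(1,16,33,gap=8),RT(1))
E
```

```text
[-1.0006  0.1685  0.5454  2.0768  0.5505  0.7278 -2.4718]
time_s: 16.93
ee_pos: [0.5221, 0.0871, 0.3325]
eef_rot: [2.393, -0.517, 0.033]
ft_force: [0.0, -0.1, -1.8]
finger_gap: 0.002
finger_force: 0.0
16.9333 [  0.3771  86.052  106.0219] [-0.8531 -0.0612 -1.5514] [ 0.8208  0.4286 -0.0137] [-0.749   0.0065  0.0009] 0.0015720168746794333
[-1.5193  0.6489  1.1456  1.9919  0.402   0.8416 -2.4933]
delta [-0.4, 0.1, 1.5] rot [-0.036, 0.006, 0.003] rows 0.3
delta [0.1, -36.6, 70.0] rot [-0.036, 0.006, 0.003] rows 1.9
```

```bash
python3 -m crank '[{"delta_pos":[0,0,0],"rot":[0,0,0.1],"hand":-1},{"delta_pos":[0,0,0],"rot":[0,0,0.2],"hand":-1}]' 30
python3 - <<'E'
from h import *
print(readout.get_state()['joint_pos'])
go(ad(0,85,105),RT(1)*R.from_euler("z",90,degrees=True))
E
```

```text
time_s: 17.1
ee_pos: [0.5222, 0.0869, 0.3313]
eef_rot: [2.496, -0.646, -0.152]
ft_force: [-0.1, -1.2, -1.7]
finger_gap: 0.005
finger_force: 0.0
[-1.5632  0.7654  1.2912  1.9942  0.2051  0.7813 -2.5012]
delta [0.3, 0.6, 0.5] rot [-0.02, 0.035, 1.373] rows 11.0
```

```bash
python3 -m crank '[{"delta_pos":[0,0,0],"rot":[0,0,-0.12],"hand":-1},{"delta_pos":[0,0,0],"rot":[0,0,-0.24],"hand":-1},{"delta_pos":[0,0,0],"rot":[0,0,-0.36],"hand":-1},{"delta_pos":[0,0,0],"rot":[0,0,-0.48],"hand":-1},{"delta_pos":[0,0,0],"rot":[0,0,-0.6],"hand":-1},{"delta_pos":[0,0,0],"rot":[0,0,-0.7],"hand":-1}]' 30
python3 - <<'E'
from h import *
print(readout.get_state()['joint_pos'])
go(ad(0,85,105),RT(1)*R.from_euler("z",-90,degrees=True))
E
```

```text
time_s: 17.6
ee_pos: [0.522, 0.0854, 0.3313]
eef_rot: [2.275, -0.144, 0.399]
ft_force: [-1.2, 0.0, 0.2]
finger_gap: 0.001
finger_force: 0.0
[-1.5018  0.6252  1.1115  1.993   0.4347  0.8535 -2.0176]
delta [0.5, -0.2, -0.3] rot [-0.029, -0.03, -1.06] rows 8.5
```

```bash
python3 -m crank '[{"delta_pos":[0,0,0],"rot":[-0.029,-0.03,-1.06],"hand":-1},{"delta_pos":[0,0,0],"rot":[-0.029,-0.03,-1.06],"hand":-1},{"delta_pos":[0,0,0],"rot":[-0.029,-0.03,-1.06],"hand":-1},{"delta_pos":[0,0,0],"rot":[-0.029,-0.03,-1.06],"hand":-1},{"delta_pos":[0,0,0],"rot":[-0.029,-0.03,-1.06],"hand":-1},{"delta_pos":[0,0,0],"rot":[-0.029,-0.03,-1.06],"hand":-1},{"delta_pos":[0,0,0],"rot":[-0.029,-0.03,-1.06],"hand":-1},{"delta_pos":[0,0,0],"rot":[-0.029,-0.03,-1.06],"hand":-1},{"delta_pos":[0,0,0],"rot":[-0.029,-0.03,-1.06],"hand":-1},{"delta_pos":[0,0,0],"rot":[-0.029,-0.03,-1.06],"hand":-1}]' 30
cat > arm.py <<'E'
import sys
from h import *
s=int(sys.argv[1]); q=R.from_euler("z",float(sys.argv[2]),degrees=True)
st=readout.get_state(); print(st["time_s"],st["joint_pos"],RA.inv().apply(st["ee_pos"]-AD)*1e3,RA.inv().apply(st["ft_force"]))
for a in sys.argv[3:]:
    al,rc,g=map(float,a.split(",")); print(a,end=" "); go(tcp(s,al,rc,hw=11,gap=g),RT(s)*q)
E
python3 arm.py 1 -90 16,34,30 16,34,8 10,34,0 0,34,0 -10,34,0 -20,35,0 -30,36,0 -40,37,0
```

```text
time_s: 18.43
ee_pos: [0.522, 0.0853, 0.3311]
eef_rot: [2.457, 0.657, 1.139]
ft_force: [0.4, 0.4, -0.1]
finger_gap: 0.002
finger_force: 0.0
18.4333 [-1.3603  0.5152  0.8361  1.9813  0.6503  0.9942 -1.1843] [ -0.4771  84.3369 104.8444] [ 0.2938  0.4299 -0.3022]
16,34,30 delta [23.4, 0.5, 56.6] rot [-0.001, -0.0, -0.003] rows 1.5
16,34,8 delta [42.6, 0.4, 67.2] rot [-0.001, -0.0, -0.003] rows 1.9
10,34,0 delta [54.0, 0.4, 72.1] rot [-0.001, -0.0, -0.003] rows 2.2
0,34,0 delta [60.9, 0.4, 74.9] rot [-0.001, -0.0, -0.003] rows 2.3
-10,34,0 delta [67.3, 0.4, 79.2] rot [-0.001, -0.0, -0.003] rows 2.5
-20,35,0 delta [73.6, 0.4, 84.4] rot [-0.001, -0.0, -0.003] rows 2.7
-30,36,0 delta [78.7, 0.4, 91.1] rot [-0.001, -0.0, -0.003] rows 2.9
-40,37,0 delta [82.3, 0.4, 98.8] rot [-0.001, -0.0, -0.003] rows 3.1
```

Orientation is good. Come down over arm a and start the swing.

```bash
python3 -m crank '[{"delta_pos":[23,0.4,40],"rot":[0,0,0],"hand":-1},{"delta_pos":[23,0.4,57],"rot":[0,0,0],"hand":-1},{"delta_pos":[43,0.4,67],"rot":[0,0,0],"hand":-1},{"delta_pos":[48,0.4,70],"rot":[0,0,0],"hand":-1},{"delta_pos":[54,0.4,72],"rot":[0,0,0],"hand":-1},{"delta_pos":[58,0.4,74],"rot":[0,0,0],"hand":-1},{"delta_pos":[61,0.4,75],"rot":[0,0,0],"hand":-1},{"delta_pos":[61,0.4,75],"rot":[0,0,0],"hand":-1}]'
python3 arm.py 1 -90 0,34,0 -10,34,0 -20,35,0 -30,36,0 -40,37,0 -50,38,0 -60,39,0 -70,40,0 -80,41,0 -90,42,0
```

```text
time_s: 19.1
ee_pos: [0.571, 0.0776, 0.2489]
eef_rot: [2.454, 0.653, 1.136]
ft_force: [-0.7, -1.1, -0.4]
finger_gap: 0.002
finger_force: 0.2
19.1 [-1.2098  0.706   0.7728  1.9534  0.6257  0.8084 -1.2273] [ 0.6063 74.9263  9.3583] [-0.8537 -1.0353 -0.0217]
0,34,0 delta [0.1, -0.6, 0.7] rot [-0.002, -0.002, -0.008] rows 0.1
-10,34,0 delta [6.5, -0.7, 5.0] rot [-0.002, -0.002, -0.008] rows 0.2
-20,35,0 delta [12.7, -0.7, 10.2] rot [-0.002, -0.002, -0.008] rows 0.4
-30,36,0 delta [17.8, -0.7, 16.9] rot [-0.002, -0.002, -0.008] rows 0.6
-40,37,0 delta [21.4, -0.7, 24.6] rot [-0.002, -0.002, -0.008] rows 0.8
-50,38,0 delta [23.4, -0.7, 31.2] rot [-0.002, -0.002, -0.008] rows 0.9
-60,39,0 delta [24.7, -0.7, 36.3] rot [-0.002, -0.002, -0.008] rows 1.1
-70,40,0 delta [25.4, -0.7, 42.0] rot [-0.002, -0.002, -0.008] rows 1.2
-80,41,0 delta [25.1, -0.7, 48.1] rot [-0.002, -0.002, -0.008] rows 1.3
-90,42,0 delta [23.7, -0.7, 54.5] rot [-0.002, -0.002, -0.008] rows 1.4
```

```bash
python3 -m crank '[{"delta_pos":[3,-0.5,2.5],"rot":[0,0,0],"hand":-1},{"delta_pos":[6.5,-0.5,5],"rot":[0,0,0],"hand":-1},{"delta_pos":[10,-0.5,7.5],"rot":[0,0,0],"hand":-1},{"delta_pos":[13,-0.5,10],"rot":[0,0,0],"hand":-1},{"delta_pos":[15.5,-0.5,13.5],"rot":[0,0,0],"hand":-1},{"delta_pos":[18,-0.5,17],"rot":[0,0,0],"hand":-1},{"delta_pos":[20,-0.5,21],"rot":[0,0,0],"hand":-1},{"delta_pos":[21.5,-0.5,25],"rot":[0,0,0],"hand":-1},{"delta_pos":[22.5,-0.5,28],"rot":[0,0,0],"hand":-1},{"delta_pos":[23.5,-0.5,31],"rot":[0,0,0],"hand":-1}]'
python3 arm.py 1 -90 -50,38,0 -60,39,0 -70,40,0 -80,41,0 -90,42,0 -93,42,0
```

```text
time_s: 19.93
ee_pos: [0.5902, 0.0723, 0.2149]
eef_rot: [2.455, 0.653, 1.135]
ft_force: [-1.1, 0.9, 1.8]
finger_gap: 0.001
finger_force: 0.9
19.9333 [-1.1568  0.7819  0.7509  1.9337  0.6212  0.7454 -1.2471] [  0.0845  68.9409 -29.5857] [-0.0104  0.9136  2.0535]
-50,38,0 delta [0.2, -0.1, -0.6] rot [-0.002, -0.001, -0.008] rows 0.1
-60,39,0 delta [1.5, -0.1, 4.5] rot [-0.002, -0.001, -0.008] rows 0.1
-70,40,0 delta [2.1, -0.1, 10.2] rot [-0.002, -0.001, -0.008] rows 0.2
-80,41,0 delta [1.9, -0.1, 16.2] rot [-0.002, -0.001, -0.008] rows 0.4
-90,42,0 delta [0.5, -0.0, 22.7] rot [-0.002, -0.001, -0.008] rows 0.5
-93,42,0 delta [-0.3, -0.0, 24.4] rot [-0.002, -0.001, -0.008] rows 0.6
```

Contact forces are small and in the right direction (about 2 N). Finish the swing.

```bash
python3 -m crank '[{"delta_pos":[0.8,0,2],"rot":[0,0,0],"hand":-1},{"delta_pos":[1.5,0,4.5],"rot":[0,0,0],"hand":-1},{"delta_pos":[2,0,7],"rot":[0,0,0],"hand":-1},{"delta_pos":[2,0,10],"rot":[0,0,0],"hand":-1},{"delta_pos":[2,0,13],"rot":[0,0,0],"hand":-1},{"delta_pos":[2,0,16],"rot":[0,0,0],"hand":-1},{"delta_pos":[1.5,0,19],"rot":[0,0,0],"hand":-1},{"delta_pos":[1,0,21],"rot":[0,0,0],"hand":-1},{"delta_pos":[1,0,21],"rot":[0,0,0],"hand":-1}]'
python3 arm.py 1 -90 -90,42,0 -93,42,0
```

```text
time_s: 20.68
ee_pos: [0.5983, 0.0583, 0.2015]
eef_rot: [2.455, 0.653, 1.135]
ft_force: [0.3, 1.0, -0.7]
finger_gap: 0.0
finger_force: 0.4
20.6833 [-1.1269  0.8096  0.7517  1.9389  0.6326  0.7006 -1.2562] [ -0.0026  54.6376 -45.0027] [-0.0916  0.9994 -0.8082]
-90,42,0 delta [-0.3, 0.0, 1.6] rot [-0.002, -0.001, -0.008] rows 0.1
-93,42,0 delta [-1.1, 0.0, 3.4] rot [-0.002, -0.001, -0.008] rows 0.1
```

```bash
python3 -m crank '[{"delta_pos":[-1,0,1],"rot":[0,0,0],"hand":-1},{"delta_pos":[-1.5,0,2],"rot":[0,0,0],"hand":-1},{"delta_pos":[-2,0,2.5],"rot":[0,0,0],"hand":-1},{"delta_pos":[-2,0,2.5],"rot":[0,0,0],"hand":-1}]' >/dev/null
python3 arm.py 1 -90
python3 -m crank '[{"delta_pos":[-0.7,0,0.7],"rot":[0,0,0],"hand":-1},{"delta_pos":[-1.4,0,1.4],"rot":[0,0,0],"hand":-1},{"delta_pos":[-1.4,0,1.4],"rot":[0,0,0],"hand":-1}]' >/dev/null
python3 arm.py 1 -90
```

```text
21.0167 [-1.1243  0.8094  0.7538  1.9424  0.6359  0.6945 -1.2566] [  0.0344  51.9434 -45.2628] [ 0.3024  2.2819 -1.7657]
21.2667 [-1.1225  0.8091  0.7555  1.9449  0.6381  0.6908 -1.2568] [  0.0286  49.7886 -45.1979] [ 0.5173  2.4107 -1.942 ]
```

```bash
for i in 1 2; do python3 -m crank '[{"delta_pos":[-0.7,0,0.7],"rot":[0,0,0],"hand":-1},{"delta_pos":[-1.4,0,1.4],"rot":[0,0,0],"hand":-1},{"delta_pos":[-1.4,0,1.4],"rot":[0,0,0],"hand":-1}]' >/dev/null
python3 arm.py 1 -90; done
```

```text
21.5167 [-1.1213  0.8087  0.7563  1.9469  0.6401  0.6865 -1.2571] [  0.0963  48.6988 -45.5328] [-1.2839  7.861  -0.8134]
21.7667 [-1.1206  0.8081  0.7567  1.9485  0.6419  0.6826 -1.2573] [  0.2153  48.2745 -45.8458] [-2.7748 17.9158  7.1765]
```

```bash
python3 -m crank '[{"delta_pos":[0,0,-10],"rot":[0,0,0],"hand":-1},{"delta_pos":[0,0,-40],"rot":[0,0,0],"hand":-1},{"delta_pos":[0,0,-80],"rot":[0,0,0],"hand":-1},{"delta_pos":[-20,0,-110],"rot":[0,0,0],"hand":-1},{"delta_pos":[-55,0,-120],"rot":[0,0,0],"hand":-1},{"delta_pos":[-80,0,-140],"rot":[0,0,0],"hand":-1},{"delta_pos":[-80,0,-140],"rot":[0,0,0],"hand":-1}]'
python3 - <<'E'
from h import *
q=R.from_euler("z",-90,degrees=True)
print(RA.inv().apply(readout.get_state()["ee_pos"]-AD)*1e3)
go(ad(0,0,150),RT(-1,0)*q)
T=camera("top")
cv2.imwrite("pics/m9.png",cv2.resize(T[180:255,276:376],(640,480),interpolation=cv2.INTER_CUBIC))
E
```

```text
time_s: 22.35
ee_pos: [0.5178, 0.0872, 0.3395]
eef_rot: [2.455, 0.65, 1.133]
ft_force: [0.6, 0.4, 0.3]
finger_gap: 0.003
finger_force: 0.0
[  0.1887  86.3286 114.159 ]
delta [-86.5, 0.9, 35.5] rot [0.001, 0.783, -0.012] rows 6.3
```

View pics/m9.png

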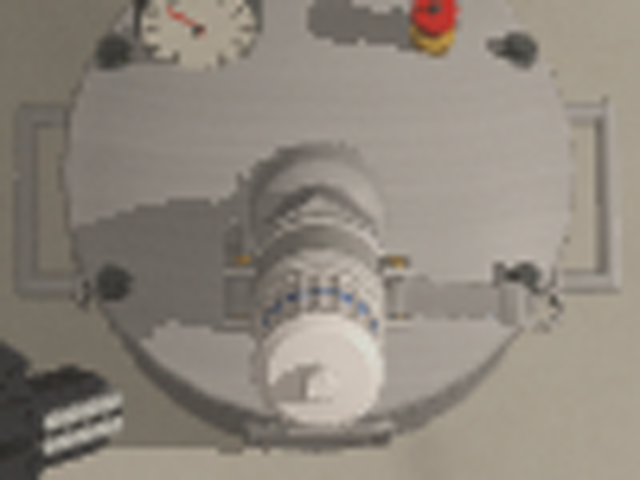

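The left arm is folded down along the neck at about (237,270), the right arm is still raised with its end at (540,305), and the coupling is seated. On to the right arm.

```bash
python3 -m crank '[{"delta_pos":[-86,1,35],"rot":[0,0.783,0],"hand":-1},{"delta_pos":[-86,1,35],"rot":[0,0.783,0],"hand":-1},{"delta_pos":[-86,1,35],"rot":[0,0.783,0],"hand":-1},{"delta_pos":[-86,1,35],"rot":[0,0.783,0],"hand":-1},{"delta_pos":[-86,1,35],"rot":[0,0.783,0],"hand":-1},{"delta_pos":[-86,1,35],"rot":[0,0.783,0],"hand":-1},{"delta_pos":[-86,1,35],"rot":[0,0.783,0],"hand":-1},{"delta_pos":[-86,1,35],"rot":[0,0.783,0],"hand":-1},{"delta_pos":[-86,1,35],"rot":[0,0.783,0],"hand":-1},{"delta_pos":[-86,1,35],"rot":[0,0.783,0],"hand":-1}]'
python3 - <<'E'
from h import *
q=R.from_euler("z",-90,degrees=True)
print(readout.get_state()["joint_pos"])
print(RA.inv().apply(readout.get_state()["ee_pos"]-AD)*1e3)
go(ad(0,-85,110),RT(-1)*q)
E
```

```text
time_s: 23.23
ee_pos: [0.5044, 0.0026, 0.3672]
eef_rot: [2.614, -0.003, 1.597]
ft_force: [-0.1, -0.3, 0.2]
finger_gap: -0.003
finger_force: 0.0
[-1.3923 -0.2476  1.0648  2.1737  0.5926  0.6427 -0.6587]
[ -0.1606   2.2335 146.3962]
delta [-87.2, 0.8, 36.5] rot [0.007, 0.787, -0.007] rows 6.3
```

```bash
python3 -m crank '[{"delta_pos":[-87,1,36],"rot":[0,0.787,0],"hand":-1},{"delta_pos":[-87,1,36],"rot":[0,0.787,0],"hand":-1},{"delta_pos":[-87,1,36],"rot":[0,0.787,0],"hand":-1},{"delta_pos":[-87,1,36],"rot":[0,0.787,0],"hand":-1},{"delta_pos":[-87,1,36],"rot":[0,0.787,0],"hand":-1},{"delta_pos":[-87,1,36],"rot":[0,0.787,0],"hand":-1},{"delta_pos":[-87,1,36],"rot":[0,0.787,0],"hand":-1},{"delta_pos":[-87,1,36],"rot":[0,0.787,0],"hand":-1},{"delta_pos":[-87,1,36],"rot":[0,0.787,0],"hand":-1},{"delta_pos":[-87,1,36],"rot":[0,0.787,0],"hand":-1}]'
python3 - <<'E'
from h import *
q=R.from_euler("z",-90,degrees=True)
print(readout.get_state()["joint_pos"])
print(RA.inv().apply(readout.get_state()["ee_pos"]-AD)*1e3)
go(ad(0,-85,110),RT(-1)*q)
E
```

```text
time_s: 24.07
ee_pos: [0.4418, -0.0269, 0.4041]
eef_rot: [2.486, -0.551, 1.963]
ft_force: [-0.4, 0.5, -0.2]
finger_gap: 0.0
finger_force: 0.0
[-1.1592 -0.2995  1.4196  2.1411 -0.6521  0.8887  0.8739]
[-36.7965 -25.0809 210.1151]
delta [-108.0, 35.8, 45.0] rot [0.032, 0.139, -0.001] rows 2.9
```

```bash
python3 -m crank '[{"delta_pos":[-108,36,45],"rot":[0,0.139,0],"hand":-1},{"delta_pos":[-108,36,45],"rot":[0,0.139,0],"hand":-1},{"delta_pos":[-108,36,45],"rot":[0,0.139,0],"hand":-1},{"delta_pos":[-108,36,45],"rot":[0,0.139,0],"hand":-1},{"delta_pos":[-108,36,45],"rot":[0,0.139,0],"hand":-1},{"delta_pos":[-108,36,45],"rot":[0,0.139,0],"hand":-1}]'
python3 - <<'E'
from h import *
q=R.from_euler("z",-90,degrees=True)
print(readout.get_state()["joint_pos"])
print(RA.inv().apply(readout.get_state()["ee_pos"]-AD)*1e3)
go(ad(0,-85,110),RT(-1)*q)
go([.45,-.25,.42],R.from_euler("z",90,degrees=True)*R.from_euler("x",180,degrees=True))
E
```

```text
time_s: 24.57
ee_pos: [0.426, -0.011, 0.4208]
eef_rot: [2.432, -0.631, 2.041]
ft_force: [-0.8, -0.7, -0.5]
finger_gap: -0.004
finger_force: 0.0
[-1.134  -0.3031  1.4213  2.1476 -0.7358  0.9778  0.9448]
[-41.5842  -8.6451 232.2496]
delta [-139.2, 40.0, 39.2] rot [0.042, 0.036, 0.001] rows 3.6
delta [-181.3, 19.7, -156.3] rot [0.526, -0.747, 0.213] rows 7.5
```

```bash
python3 -m crank '[{"delta_pos":[-181,20,-156],"rot":[0.526,-0.747,0.213],"hand":-1},{"delta_pos":[-181,20,-156],"rot":[0.526,-0.747,0.213],"hand":-1},{"delta_pos":[-181,20,-156],"rot":[0.526,-0.747,0.213],"hand":-1},{"delta_pos":[-181,20,-156],"rot":[0.526,-0.747,0.213],"hand":-1},{"delta_pos":[-181,20,-156],"rot":[0.526,-0.747,0.213],"hand":-1},{"delta_pos":[-181,20,-156],"rot":[0.526,-0.747,0.213],"hand":-1},{"delta_pos":[-181,20,-156],"rot":[0.526,-0.747,0.213],"hand":-1},{"delta_pos":[-181,20,-156],"rot":[0.526,-0.747,0.213],"hand":-1},{"delta_pos":[-181,20,-156],"rot":[0.526,-0.747,0.213],"hand":-1},{"delta_pos":[-181,20,-156],"rot":[0.526,-0.747,0.213],"hand":-1}]'
cat > j.py <<'E'
from h import *
s=readout.get_state(); print(s["joint_pos"],RA.inv().apply(s["ee_pos"]-AD)*1e3)
go([.3,-.5,.3],R.from_euler("x",180,degrees=True))
go([.45,-.25,.42],R.from_euler("z",90,degrees=True)*R.from_euler("x",180,degrees=True))
E
python3 j.py
```

```text
time_s: 25.4
ee_pos: [0.4005, -0.2213, 0.4363]
eef_rot: [3.11, 0.013, 1.572]
ft_force: [0.4, 0.1, 0.5]
finger_gap: -0.002
finger_force: 0.0
[-1.3101 -0.3039  1.4219  1.7865  0.3163  1.3766  0.054 ] [ -62.2682 -217.8498  262.0278]
delta [-276.7, -105.4, 136.7] rot [0.036, -0.015, 1.572] rows 12.6
delta [-28.6, 48.9, 18.2] rot [0.032, 0.013, 0.002] rows 1.4
```

```bash
python3 -m crank '[{"delta_pos":[-277,-105,137],"rot":[0.036,-0.015,1.572],"hand":-1},{"delta_pos":[-277,-105,137],"rot":[0.036,-0.015,1.572],"hand":-1},{"delta_pos":[-277,-105,137],"rot":[0.036,-0.015,1.572],"hand":-1},{"delta_pos":[-277,-105,137],"rot":[0.036,-0.015,1.572],"hand":-1},{"delta_pos":[-277,-105,137],"rot":[0.036,-0.015,1.572],"hand":-1},{"delta_pos":[-277,-105,137],"rot":[0.036,-0.015,1.572],"hand":-1},{"delta_pos":[-277,-105,137],"rot":[0.036,-0.015,1.572],"hand":-1},{"delta_pos":[-277,-105,137],"rot":[0.036,-0.015,1.572],"hand":-1},{"delta_pos":[-277,-105,137],"rot":[0.036,-0.015,1.572],"hand":-1},{"delta_pos":[-277,-105,137],"rot":[0.036,-0.015,1.572],"hand":-1}]'
python3 j.py
```

```text
time_s: 26.23
ee_pos: [0.2414, -0.3865, 0.3636]
eef_rot: [3.024, -0.02, 0.323]
ft_force: [-1.4, 0.0, 0.3]
finger_gap: 0.001
finger_force: 0.0
[-0.7813 -0.3045  1.4228  1.9791  0.3906  1.1251 -0.7539] [-241.2966 -377.3809  281.4793]
delta [18.3, 117.9, 78.4] rot [0.114, -0.039, 0.321] rows 3.4
delta [242.2, -56.8, -58.6] rot [0.115, 0.056, -1.248] rows 10.0
```

```bash
python3 -m crank '[{"delta_pos":[18,118,78],"rot":[0.114,-0.039,0.1],"hand":-1},{"delta_pos":[18,118,78],"rot":[0.114,-0.039,0.1],"hand":-1},{"delta_pos":[18,118,78],"rot":[0.114,-0.039,0.1],"hand":-1},{"delta_pos":[18,160,78],"rot":[0.114,-0.039,0.1],"hand":-1},{"delta_pos":[0,200,78],"rot":[0.114,-0.039,0.1],"hand":-1},{"delta_pos":[0,240,78],"rot":[0.114,-0.039,0.1],"hand":-1},{"delta_pos":[0,240,78],"rot":[0.114,-0.039,0.1],"hand":-1},{"delta_pos":[0,240,78],"rot":[0.114,-0.039,0.1],"hand":-1},{"delta_pos":[0,240,78],"rot":[0.114,-0.039,0.1],"hand":-1}]'
python3 j.py
```

```text
time_s: 26.98
ee_pos: [0.2109, -0.3907, 0.3967]
eef_rot: [3.105, 0.006, 0.229]
ft_force: [-0.3, -0.1, -0.1]
finger_gap: 0.003
finger_force: 0.0
[-0.7351 -0.304   1.422   1.8875  0.3412  1.2906 -0.752 ] [-251.3158 -380.5472  325.4779]
delta [62.6, 123.1, 100.8] rot [0.037, 0.002, 0.229] rows 4.1
delta [264.7, -81.9, -27.9] rot [0.026, 0.029, -1.342] rows 10.7
```

```bash
cat > fk.py <<'E'
from h import *
from scipy.optimize import least_squares
D=[([1.2048,.5219,-.0364,1.5999,.0212,1.0211,-.1128],(.1821,-.5976,.2478),(-3.1407,0,.2958)),
([-1.0006,.1685,.5454,2.0768,.5505,.7278,-2.4718],(.5211,.0752,.3219),(2.863,-.44,.016)),
([-1.5193,.6489,1.1456,1.9919,.402,.8416,-2.4933],(.5221,.0871,.3325),(2.393,-.517,.033)),
([-1.5632,.7654,1.2912,1.9942,.2051,.7813,-2.5012],(.5222,.0869,.3313),(2.496,-.646,-.152)),
([-1.3603,.5152,.8361,1.9813,.6503,.9942,-1.1843],(.522,.0853,.3311),(2.457,.657,1.139)),
([-1.1568,.7819,.7509,1.9337,.6212,.7454,-1.2471],(.5902,.0723,.2149),(2.455,.653,1.135)),
([-1.3923,-.2476,1.0648,2.1737,.5926,.6427,-.6587],(.5044,.0026,.3672),(2.614,-.003,1.597)),
([-1.1592,-.2995,1.4196,2.1411,-.6521,.8887,.8739],(.4418,-.0269,.4041),(2.486,-.551,1.963)),
([-.7813,-.3045,1.4228,1.9791,.3906,1.1251,-.7539],(.2414,-.3865,.3636),(3.024,-.02,.323))]
def fk(q,x,s):
    T=np.eye(4); sg,ax=s
    for i in range(7):
        A=np.eye(4); A[:3,:3]=R.from_euler("zyzyzyz"[i],sg[i]*q[i]+(x[21+i] if i in(0,6) else 0)).as_matrix()
        A2=np.eye(4); A2[:3,3]=x[3*i:3*i+3]; T=T@A@A2
    return T
def res(x,s):
    o=[]
    for q,p,e in D:
        T=fk(q,x,s); o+=list((T[:3,3]-p)*10)+list((R.from_matrix(T[:3,:3]).inv()*R.from_euler("xyz",e)).as_rotvec())
    return np.r_[o,0.003*x[:21]]
if __name__=="__main__":
    import itertools,pickle; best=None
    for sz in itertools.product([1,-1],repeat=4):
        sg=[sz[0],1,sz[1],1,sz[2],1,sz[3]]
        for o in(0,np.pi/2,np.pi,-np.pi/2):
            x=np.zeros(28); x[21]=o; x[2]=.3; x[8]=.4; x[14]=.4; x[20]=.2
            r=least_squares(res,x,args=((sg,0),),max_nfev=30)
            if best is None or r.cost<best[0]: best=(r.cost,sg,r.x)
    r=least_squares(res,best[2],args=((best[1],0),)); print(best[1],r.cost,r.x.round(3).tolist()); print(np.abs(r.fun[:54]).max())
    pickle.dump((best[1],r.x),open("fk.pkl","wb"))
E
python3 fk.py
```

```text
[-1, 1, -1, 1, -1, 1, -1] 3.3466859488144636e-06 [0.0, -0.011, 0.32, -0.0, -0.011, 0.265, 0.0, -0.019, 0.265, 0.0, -0.019, 0.21, -0.0, -0.0, 0.21, 0.0, -0.0, 0.155, -0.0, 0.0, 0.155, -0.0, 7.761, 3.738, 40.567, -20.152, 15.898, 1.571]
0.0006979065031395042
```

```bash
cat > sim.py <<'E'
from fk import *
import pickle
sg,X=pickle.load(open("fk.pkl","rb")); F=lambda q: fk(q,X,(sg,0))
LO=np.array([-2.91,-.3,-1.5,.17,-1.26,.16,-2.52]);HI=np.array([2.91,2.13,1.42,2.43,4.41,1.93,2.52])
def err(q,p,Rt):
    T=F(q); return np.r_[(p-T[:3,3]),(Rt*R.from_matrix(T[:3,:3]).inv()).as_rotvec()]
def jac(q):
    T=F(q); J=np.zeros((6,7)); Ri=R.from_matrix(T[:3,:3]).inv()
    for i in range(7):
        d=np.array(q,float); d[i]+=1e-5; U=F(d); J[:3,i]=(U[:3,3]-T[:3,3])/1e-5; J[3:,i]=(R.from_matrix(U[:3,:3])*Ri).as_rotvec()/1e-5
    return J
def move(q,p,Rt,n=40):
    "step-limited damped least squares with clamping, a guess at the controller"
    q=np.array(q,float)
    for k in range(n):
        e=err(q,p,Rt); e[:3]*=min(1,.0417/max(1e-9,np.linalg.norm(e[:3]))); e[3:]*=min(1,.125/max(1e-9,np.linalg.norm(e[3:])))
        J=jac(q); dq=J.T@np.linalg.solve(J@J.T+1e-4*np.eye(6),e); q=np.clip(q+dq,LO,HI)
    e=err(q,p,Rt); return q,np.linalg.norm(e[:3])*1e3,np.linalg.norm(e[3:])
def iks(p,Rt,n=40,seed=0):
    rng=np.random.default_rng(seed); out=[]
    for k in range(n):
        r=least_squares(lambda q:err(q,p,Rt)*[10,10,10,1,1,1],rng.uniform(LO,HI),bounds=(LO,HI),max_nfev=60)
        if r.cost<1e-6: out.append(r.x)
    return np.array(out)
E
python3 - <<'E'
from sim import *
q7=D[6][0]; Q=R.from_euler("z",-90,degrees=True)
print("check",move(q7,ad(0,-85,110),RT(-1)*Q,10))
for roll in(-90,0,90):
    Q=R.from_euler("z",roll,degrees=True)
    for nm,p in(("start",tcp(-1,16,34,lean=30,hw=11,gap=8)),("end",tcp(-1,-90,42,lean=30,hw=11))):
        s=iks(p,RT(-1,30)*Q,25); print(roll,nm,len(s))
        if len(s): 
            m=np.minimum(s-LO,HI-s).min(1); print(s[np.argsort(-m)[:3]],np.sort(-m)[:3])
E
```

```text
check (array([-1.6113, -0.3   ,  1.42  ,  2.0828,  0.4846,  0.6887,  0.1924]), np.float64(42.1420052690042), np.float64(0.9295985940440825))
-90 start 17
[[ 0.8524  0.4586 -0.6539  1.9844 -0.7208  0.6088  1.0347]
 [ 0.762   0.435  -0.5323  1.9887 -0.8077  0.6422  1.1104]
 [ 0.8733  0.4652 -0.6826  1.9834 -0.6979  0.6011  1.0145]] [-0.4456 -0.4413 -0.4411]
-90 end 15
[[ 0.7173  0.5804 -0.5625  1.9678 -0.8203  0.5008  1.155 ]
 [ 0.7493  0.5906 -0.6077  1.9662 -0.7723  0.4851  1.1138]
 [ 1.1057  0.8435 -1.1973  1.9505  0.324   0.4289  0.1315]] [-0.3408 -0.3251 -0.2689]
0 start 12
[[ 0.8033  0.4449 -0.5874  1.9867 -0.7703  0.6269 -0.4929]
 [ 0.987   0.51   -0.8446  1.9783 -0.5459  0.5599 -0.691 ]
 [ 1.0269  0.5304 -0.9044  1.9766 -0.4783  0.5464 -0.7516]] [-0.4433 -0.3999 -0.3864]
0 end 11
[[ 0.6714  0.5678 -0.4986  1.9701 -0.8816  0.5239 -0.3637]
 [ 0.8175  0.6163 -0.7059  1.9629 -0.6526  0.4529 -0.5614]
 [ 0.8865  0.6495 -0.8094  1.9596 -0.4989  0.424  -0.6975]] [-0.3639 -0.2929 -0.264 ]
90 start 5
[[ 0.7506  0.4325 -0.5172  1.9892 -0.8174  0.6464 -2.0228]
 [ 0.5402  0.4015 -0.2443  1.9998 -0.9649  0.7239 -1.8965]
 [ 0.2235  0.3989  0.1608  2.0161 -1.1227  0.8481 -1.7638]] [-0.4408 -0.2951 -0.1373]
90 end 6
[[ 0.6637  0.5659 -0.488   1.9705 -0.8912  0.5277 -1.9264]
 [ 0.7436  0.5887 -0.5996  1.9665 -0.7812  0.4879 -2.0202]
 [ 0.607   0.5534 -0.4103  1.9735 -0.9559  0.5567 -1.8724]] [-0.3677 -0.3279 -0.3041]
```

```bash
cat > srch.py <<'E'
from sim import *
q0=readout.get_state()["joint_pos"]; Q=R.from_euler("z",-90,degrees=True)
rng=np.random.default_rng(1); C=[]
down=R.from_euler("x",180,degrees=True)
for k in range(250):
    az=rng.uniform(-1.6,.6); r=rng.uniform(.45,.8); z=rng.uniform(.3,.55); p=np.array([r*np.cos(az),r*np.sin(az),z])
    t=R.from_rotvec(rng.uniform(-.8,.8,3)*[1,1,2])
    Rt=R.from_euler("z",az)*t*down
    q1,e1,f1=move(q0,p,Rt,22)
    if e1<5 and f1<.05: C.append((q1[2],k,p,Rt,q1))
C.sort(key=lambda c:c[0])
for c in C[:6]: print(c[1],c[2],c[3].as_euler("xyz"),c[4])
E
python3 srch.py; python3 -c "
from h import *
s=readout.get_state();print(s['joint_pos'],s['ee_pos'],s['eef_rot'])"
```

```text
51 [0.5276 0.3068 0.5094] [ 2.4147 -0.1006  0.7677] [-0.6576  0.3281 -0.4415  1.4563  0.8509  1.5819 -2.009 ]
18 [0.4442 0.2984 0.3642] [ 2.3822 -0.0503  1.4979] [-0.6702  0.1028 -0.4349  2.1338  1.055   0.8477 -1.8988]
239 [0.457  0.1307 0.4829] [2.4517 0.1465 0.6382] [-0.6003  0.1529 -0.2589  1.7185  0.677   1.5924 -1.839 ]
80 [0.5581 0.2112 0.3662] [2.3332 0.0447 1.295 ] [-0.6438  0.213  -0.2036  2.0169  1.1046  0.8877 -1.8224]
99 [0.5558 0.1169 0.4723] [ 2.7328 -0.308  -0.107 ] [-0.4371  0.2524 -0.1904  1.5323  0.5544  1.4494 -2.459 ]
79 [0.7195 0.266  0.526 ] [ 2.5027 -0.2277  0.2846] [-0.6116  0.6658 -0.1846  0.8261  0.7876  1.743  -2.0189]
[-0.7351 -0.304   1.422   1.8875  0.3412  1.2906 -0.752 ] [ 0.2109 -0.3907  0.3967] [3.1055 0.0061 0.2286]
```

```bash
cat >> srch.py <<'E'
print("stage2")
tg=[(ad(0,-75,90),RT(-1,30))]
for c in C[:12]:
    for roll in(-90,0,90):
        q,e,f=move(c[4],ad(0,-90,110),RT(-1,30)*R.from_euler("z",roll,degrees=True),30)
        if e<5: 
            q2,e2,f2=move(q,tcp(-1,-90,42,lean=30,hw=11),RT(-1,30)*R.from_euler("z",roll,degrees=True),10)
            print(c[1],roll,q,q2,round(e2,1),round(f2,2),"margin",np.minimum(q2-LO,HI-q2).min().round(2))
E
python3 srch.py | sed -n '/stage2/,$p'
```

```text
stage2
51 -90 [-0.4178  0.5297  1.2059  2.0203 -1.26    1.3869  1.5198] [-0.2372  0.6773  0.8011  2.0408 -1.26    1.1606  1.6625] 75.8 0.22 margin 0.0
51 0 [ 0.2915  0.2627  0.173   1.9923 -0.9658  0.9698 -0.3297] [ 0.2595  0.5298  0.0546  1.992  -1.2236  0.7437 -0.0907] 0.0 0.0 margin 0.04
51 90 [ 0.4648  0.2612 -0.0369  1.984  -0.914   0.9277 -1.9487] [ 0.4111  0.5298 -0.1475  1.9839 -1.1258  0.6596 -1.7356] 0.0 0.0 margin 0.13
18 0 [-0.2433  0.3674  0.8764  2.0148 -1.1425  1.179  -0.1591] [-0.0765  0.5949  0.5243  2.0002 -1.26    0.9764  0.0149] 30.8 0.13 margin 0.0
18 90 [ 0.0981  0.2775  0.4122  2.0012 -1.022   1.0242 -1.8468] [ 0.1304  0.5426  0.2294  1.9987 -1.26    0.8222 -1.6109] 7.9 0.03 margin 0.0
239 -90 [-0.0068  0.2934  0.5465  2.0057 -1.054   1.0601  1.326 ] [ 0.0752  0.5523  0.3062  2.0012 -1.26    0.8595  1.5497] 14.7 0.06 margin 0.0
239 0 [ 0.329   0.2616  0.1274  1.9906 -0.9549  0.9603 -0.3399] [ 0.2925  0.5284  0.0105  1.9903 -1.2039  0.7248 -0.1053] 0.0 0.0 margin 0.06
239 90 [ 0.3579  0.261   0.0923  1.9892 -0.9464  0.9532 -1.9187] [ 0.3179  0.5279 -0.0234  1.98
[... 3055 characters left out ...]
 0.3108  0.652   2.009  -1.0803  1.0923  1.3516] [ 0.0323  0.5618  0.3671  2.0031 -1.26    0.8904  1.5634] 20.2 0.08 margin 0.0
12 0 [ 0.1556  0.2714  0.3402  1.9986 -1.0051  1.0068 -0.2922] [ 0.1619  0.5383  0.1861  1.9972 -1.26    0.8021 -0.0515] 4.0 0.02 margin 0.0
197 -90 [-0.0754  0.308   0.6372  2.0085 -1.0766  1.0876  1.348 ] [ 0.0385  0.5603  0.3582  2.0028 -1.26    0.8858  1.5615] 19.4 0.08 margin 0.0
197 0 [-0.2134  0.3533  0.8312  2.0137 -1.1291  1.159  -0.1719] [-0.05    0.5856  0.4868  2.0048 -1.26    0.9547  0.0148] 30.3 0.12 margin 0.0
197 90 [ 0.0465  0.2845  0.4778  2.0035 -1.0375  1.0411 -1.8317] [ 0.1033  0.5471  0.2669  2.     -1.26    0.8402 -1.6014] 11.2 0.05 margin 0.0
```

```bash
cat > w.py <<'E'
from h import *
import sys
s=readout.get_state(); print(s["time_s"],s["joint_pos"],RA.inv().apply(s["ee_pos"]-AD)*1e3)
go([.5558,.1169,.4723],R.from_euler("xyz",[2.7328,-.308,-.107]))
go(ad(0,-90,110),RT(-1,30)*R.from_euler("z",-90,degrees=True))
E
python3 w.py
```

```text
26.9833 [-0.7351 -0.304   1.422   1.8875  0.3412  1.2906 -0.752 ] [-251.3158 -380.5472  325.4779]
delta [450.5, -413.1, -93.3] rot [-0.417, 0.232, 0.396] rows 14.8
delta [375.6, -224.5, 50.6] rot [-0.054, 0.821, -1.434] rows 13.2
```

```bash
python3 -m crank '[{"delta_pos":[450,-413,-93],"rot":[-0.417,0.232,0.396],"hand":-1},{"delta_pos":[450,-413,-93],"rot":[-0.417,0.232,0.396],"hand":-1},{"delta_pos":[450,-413,-93],"rot":[-0.417,0.232,0.396],"hand":-1},{"delta_pos":[450,-413,-93],"rot":[-0.417,0.232,0.396],"hand":-1},{"delta_pos":[450,-413,-93],"rot":[-0.417,0.232,0.396],"hand":-1},{"delta_pos":[450,-413,-93],"rot":[-0.417,0.232,0.396],"hand":-1},{"delta_pos":[450,-413,-93],"rot":[-0.417,0.232,0.396],"hand":-1},{"delta_pos":[450,-413,-93],"rot":[-0.417,0.232,0.396],"hand":-1},{"delta_pos":[450,-413,-93],"rot":[-0.417,0.232,0.396],"hand":-1},{"delta_pos":[450,-413,-93],"rot":[-0.417,0.232,0.396],"hand":-1}]'; python3 w.py
```

```text
time_s: 27.82
ee_pos: [0.341, -0.2033, 0.4282]
eef_rot: [2.731, -0.311, -0.111]
ft_force: [1.8, -0.8, 1.5]
finger_gap: -0.001
finger_force: 0.0
27.8167 [-0.0766 -0.2534  0.0897  2.1448  0.5393  1.0475 -1.9604] [-117.2581 -197.8049  284.3836]
delta [183.1, -318.5, -125.1] rot [0.003, -0.001, -0.004] rows 9.3
delta [134.6, -178.9, 75.2] rot [0.617, 0.956, -1.571] rows 15.5
```

```bash
python3 - <<'E'
from sim import *
q0=readout.get_state()["joint_pos"]; w=([.5558,.1169,.4723],R.from_euler("xyz",[2.7328,-.308,-.107]))
for nm,st in(("direct",[]),("via",[w])):
  for roll in(-90,0,90):
    q=q0; Q=R.from_euler("z",roll,degrees=True); lo=9
    for p,Rt in st+[(ad(0,-90,150),RT(-1,30)*Q),(tcp(-1,-90,42,lean=30,hw=11),RT(-1,30)*Q)]:
        for k in range(8):
            q,e,f=move(q,np.array(p),Rt,3); lo=min(lo,np.minimum(q-LO,HI-q).min())
    print(nm,roll,q,round(e,1),round(f,3),"minmargin",round(lo,2))
E
```

```text
direct -90 [ 0.053   0.557   0.3376  2.0022 -1.26    0.8752  1.5569] 17.5 0.073 minmargin 0.0
direct 0 [ 0.1585  0.5387  0.1909  1.9973 -1.26    0.8043 -0.0503] 4.4 0.02 minmargin 0.0
direct 90 [ 0.2392  0.531   0.0818  1.9931 -1.2354  0.7555 -1.6529] 0.0 0.0 minmargin 0.02
via -90 [ 0.1112  0.5457  0.2559  1.9996 -1.26    0.8349  1.5375] 10.2 0.044 minmargin 0.0
via 0 [ 0.2762  0.529   0.0323  1.9911 -1.2138  0.7341 -0.098 ] 0.0 0.0 minmargin 0.05
via 90 [ 0.3803  0.5285 -0.1064  1.9855 -1.1474  0.6762 -1.7189] 0.0 0.0 minmargin 0.05
```

```bash
cat > s2.py <<'E'
from sim import *
q0=readout.get_state()["joint_pos"]; rng=np.random.default_rng(3); B=[]
down=R.from_euler("x",180,degrees=True)
for k in range(120):
    az=rng.uniform(-1.0,.5); r=rng.uniform(.5,.75); z=rng.uniform(.42,.52); p=np.array([r*np.cos(az),r*np.sin(az),z])
    Rt=R.from_euler("z",az)*R.from_rotvec(rng.uniform(-.8,.8,3)*[1,1,1.5])*down
    lo=9; q=q0
    for i in range(4): q,e,f=move(q,p,Rt,4); lo=min(lo,np.minimum(q-LO,HI-q).min())
    if lo<.05 or e>5: continue
    for roll in(-90,90):
        Q=R.from_euler("z",roll,degrees=True); l=lo; qq=q
        for pp in(ad(0,-90,150),tcp(-1,-90,42,lean=30,hw=11)):
            for i in range(6): qq,e,f=move(qq,pp,RT(-1,30)*Q,3); l=min(l,np.minimum(qq-LO,HI-qq).min())
        B.append((l,roll,p,Rt,q,qq))
B.sort(key=lambda b:-b[0])
for b in B[:4]: print(round(b[0],3),b[1],b[2],b[3].as_euler("xyz"),b[4],b[5])
E
python3 s2.py
```

```text
0.171 -90 [0.4727 0.1977 0.4753] [-2.5619  0.456  -0.0156] [-0.1943  0.3395  0.0684  1.5005 -0.6614  1.6503 -1.7849] [ 0.4597  0.5331 -0.2123  1.9813 -1.0895  0.6336  1.3775]
0.132 -90 [0.7305 0.0737 0.518 ] [2.4721 0.1523 0.9791] [-0.3486  0.4048 -0.1398  1.28    0.7324  1.2924 -1.1583] [ 0.4085  0.5296 -0.144   1.984  -1.1277  0.661   1.4075]
0.118 -90 [ 0.6666 -0.0281  0.4553] [-2.8781  0.0616  0.4428] [-0.0459  0.6107  0.1954  0.9771 -0.3054  1.7525 -1.0374] [ 0.3875  0.5287 -0.1161  1.9852 -1.1424  0.6723  1.4189]
0.113 90 [ 0.5187 -0.15    0.4935] [ 2.515  -0.1509 -0.1909] [-0.1396  0.2001 -0.0549  1.6031  0.6433  1.4921 -2.1081] [ 0.3811  0.5285 -0.1075  1.9855 -1.1469  0.6758 -1.7193]
```

```bash
cat > w.py <<'E'
from h import *
s=readout.get_state(); print(s["time_s"],s["joint_pos"],RA.inv().apply(s["ee_pos"]-AD)*1e3)
go([.4727,.1977,.4753],R.from_euler("xyz",[-2.5619,.456,-.0156]))
go(ad(0,-90,150),RT(-1,30)*R.from_euler("z",-90,degrees=True))
E
python3 w.py
```

```text
27.8167 [-0.0766 -0.2534  0.0897  2.1448  0.5393  1.0475 -1.9604] [-117.2581 -197.8049  284.3836]
delta [96.9, -371.4, -181.8] rot [0.932, -0.803, -0.033] rows 10.2
delta [126.4, -160.7, 40.5] rot [0.617, 0.956, -1.571] rows 15.5
```

```bash
python3 -m crank '[{"delta_pos":[97,-371,-182],"rot":[0.932,-0.803,-0.033],"hand":-1},{"delta_pos":[97,-371,-182],"rot":[0.932,-0.803,-0.033],"hand":-1},{"delta_pos":[97,-371,-182],"rot":[0.932,-0.803,-0.033],"hand":-1},{"delta_pos":[97,-371,-182],"rot":[0.932,-0.803,-0.033],"hand":-1},{"delta_pos":[97,-371,-182],"rot":[0.932,-0.803,-0.033],"hand":-1},{"delta_pos":[97,-371,-182],"rot":[0.932,-0.803,-0.033],"hand":-1},{"delta_pos":[97,-371,-182],"rot":[0.932,-0.803,-0.033],"hand":-1},{"delta_pos":[97,-371,-182],"rot":[0.932,-0.803,-0.033],"hand":-1},{"delta_pos":[97,-371,-182],"rot":[0.932,-0.803,-0.033],"hand":-1},{"delta_pos":[97,-371,-182],"rot":[0.932,-0.803,-0.033],"hand":-1}]'; python3 w.py
python3 - <<'E'
from sim import *
q0=readout.get_state()["joint_pos"]
for roll in(-90,90):
    q=q0;lo=9;Q=R.from_euler("z",roll,degrees=True)
    for pp in(ad(0,-90,150),tcp(-1,-90,42,lean=30,hw=11)):
        for i in range(6): q,e,f=move(q,pp,RT(-1,30)*Q,3); lo=min(lo,np.minimum(q-LO,HI-q).min())
    print(roll,q,e,lo)
E
```

```text
time_s: 28.65
ee_pos: [0.4704, 0.192, 0.4754]
eef_rot: [-2.553, 0.463, -0.008]
ft_force: [-0.4, 0.3, -0.3]
finger_gap: 0.002
finger_force: 0.0
28.65 [-0.1868  0.3403  0.0747  1.5051 -0.6658  1.6628 -1.7694] [ 30.2943 192.7206 253.695 ]
delta [2.0, -5.3, 2.4] rot [-0.005, 0.01, 0.002] rows 0.1
delta [80.6, 276.8, -92.0] rot [-0.738, 0.64, -2.023] rows 18.0
-90 [ 0.4599  0.5331 -0.2125  1.9813 -1.0893  0.6335  1.3774] 1.4488835837920476e-13 0.17066317693928768
90 [ 0.1689  0.5375  0.1767  1.9968 -1.26    0.7977 -1.625 ] 3.1822677055413635 0.0
```

```bash
python3 -m crank '[{"delta_pos":[81,277,-92],"rot":[-0.738,0.64,-2.023],"hand":-1},{"delta_pos":[81,277,-92],"rot":[-0.738,0.64,-2.023],"hand":-1},{"delta_pos":[81,277,-92],"rot":[-0.738,0.64,-2.023],"hand":-1},{"delta_pos":[81,277,-92],"rot":[-0.738,0.64,-2.023],"hand":-1},{"delta_pos":[81,277,-92],"rot":[-0.738,0.64,-2.023],"hand":-1},{"delta_pos":[81,277,-92],"rot":[-0.738,0.64,-2.023],"hand":-1},{"delta_pos":[81,277,-92],"rot":[-0.738,0.64,-2.023],"hand":-1},{"delta_pos":[81,277,-92],"rot":[-0.738,0.64,-2.023],"hand":-1},{"delta_pos":[81,277,-92],"rot":[-0.738,0.64,-2.023],"hand":-1},{"delta_pos":[81,277,-92],"rot":[-0.738,0.64,-2.023],"hand":-1}]'; python3 w.py
```

```text
time_s: 29.48
ee_pos: [0.5057, -0.0924, 0.3711]
eef_rot: [-2.964, -0.338, 0.877]
ft_force: [0.4, -0.1, -0.4]
finger_gap: -0.001
finger_force: 0.0
29.4833 [ 0.2526  0.2627  0.0462  1.7307 -0.4173  1.2183 -0.2059] [  0.1002 -92.7596 150.7257]
delta [225.1, -213.1, 6.4] rot [0.409, -0.352, 1.131] rows 10.0
delta [1.9, -1.4, 1.7] rot [-0.322, 0.288, -0.891] rows 7.9
```

```bash
python3 -m crank '[{"delta_pos":[2,-1,2],"rot":[-0.322,0.288,-0.891],"hand":-1},{"delta_pos":[2,-1,2],"rot":[-0.322,0.288,-0.891],"hand":-1},{"delta_pos":[2,-1,2],"rot":[-0.322,0.288,-0.891],"hand":-1},{"delta_pos":[2,-1,2],"rot":[-0.322,0.288,-0.891],"hand":-1},{"delta_pos":[2,-1,2],"rot":[-0.322,0.288,-0.891],"hand":-1},{"delta_pos":[2,-1,2],"rot":[-0.322,0.288,-0.891],"hand":-1},{"delta_pos":[2,-1,2],"rot":[-0.322,0.288,-0.891],"hand":-1},{"delta_pos":[2,-1,2],"rot":[-0.322,0.288,-0.891],"hand":-1},{"delta_pos":[2,-1,2],"rot":[-0.322,0.288,-0.891],"hand":-1}]'
sed -i 's/lean=45,hw=14.5,gap/lean=45,hw=11,gap/' h.py
cat > arm.py <<'E'
import sys
from h import *
s=int(sys.argv[1]); q=R.from_euler("z",float(sys.argv[2]),degrees=True); L=float(sys.argv[3])
st=readout.get_state(); print(st["time_s"],st["joint_pos"],RA.inv().apply(st["ee_pos"]-AD)*1e3,RA.inv().apply(st["ft_force"]))
for a in sys.argv[4:]:
    al,rc,g=map(float,a.split(",")); print(a,end=" "); go(tcp(s,al,rc,lean=L,gap=g),RT(s,L)*q)
E
python3 arm.py -1 -90 30 16,34,30 16,34,8 10,34,0 0,34,0
```

```text
time_s: 30.23
ee_pos: [0.5056, -0.0897, 0.3699]
eef_rot: [2.553, -0.448, 1.887]
ft_force: [0.4, -1.5, -0.0]
finger_gap: -0.003
finger_force: 0.0
30.2333 [ 0.5343  0.1932 -0.0919  1.9751 -0.8599  0.9827  1.1256] [ -0.57   -89.9764 149.7279] [ 0.2584 -1.505  -0.1559]
16,34,30 delta [-22.4, 0.5, 103.0] rot [0.0, -0.001, 0.0] rows 2.5
16,34,8 delta [-38.3, 0.5, 118.3] rot [0.0, -0.001, 0.0] rows 3.0
10,34,0 delta [-48.0, 0.5, 126.1] rot [0.0, -0.001, 0.0] rows 3.2
0,34,0 delta [-53.9, 0.5, 131.1] rot [0.0, -0.001, 0.0] rows 3.4
```

The wrist is now in a comfortable posture. Come down onto arm b and start the swing.

```bash
python3 -m crank '[{"delta_pos":[-10,0.5,35],"rot":[0,0,0],"hand":-1},{"delta_pos":[-18,0.5,70],"rot":[0,0,0],"hand":-1},{"delta_pos":[-22,0.5,100],"rot":[0,0,0],"hand":-1},{"delta_pos":[-38,0.5,118],"rot":[0,0,0],"hand":-1},{"delta_pos":[-43,0.5,122],"rot":[0,0,0],"hand":-1},{"delta_pos":[-48,0.5,126],"rot":[0,0,0],"hand":-1},{"delta_pos":[-51,0.5,129],"rot":[0,0,0],"hand":-1},{"delta_pos":[-54,0.5,131],"rot":[0,0,0],"hand":-1},{"delta_pos":[-54,0.5,131],"rot":[0,0,0],"hand":-1}]'
python3 arm.py -1 -90 30 0,34,0 -10,34,0 -20,35,0 -30,36,0 -40,37,0 -50,38,0 -60,39,0
```

```text
time_s: 30.98
ee_pos: [0.5758, -0.0682, 0.2495]
eef_rot: [2.557, -0.45, 1.881]
ft_force: [-0.2, 0.2, 0.5]
finger_gap: -0.002
finger_force: 0.3
30.9833 [ 0.4844  0.4369 -0.1692  1.9864 -1.0086  0.7322  1.2944] [  0.7241 -70.9817  10.    ] [0.1048 0.1757 0.4696]
0,34,0 delta [-0.4, -0.7, 0.7] rot [-0.001, 0.001, -0.005] rows 0.0
-10,34,0 delta [-5.2, -0.7, 6.9] rot [-0.001, 0.001, -0.005] rows 0.2
-20,35,0 delta [-9.5, -0.7, 13.9] rot [-0.001, 0.001, -0.005] rows 0.4
-30,36,0 delta [-12.2, -0.6, 21.8] rot [-0.001, 0.001, -0.005] rows 0.6
-40,37,0 delta [-13.8, -0.6, 26.4] rot [-0.001, 0.001, -0.005] rows 0.7
-50,38,0 delta [-14.9, -0.6, 31.5] rot [-0.001, 0.001, -0.005] rows 0.8
-60,39,0 delta [-15.2, -0.6, 37.2] rot [-0.001, 0.001, -0.005] rows 1.0
```

```bash
python3 -m crank '[{"delta_pos":[-3,-0.6,3.5],"rot":[0,0,0],"hand":-1},{"delta_pos":[-5.2,-0.6,7],"rot":[0,0,0],"hand":-1},{"delta_pos":[-7.5,-0.6,10.5],"rot":[0,0,0],"hand":-1},{"delta_pos":[-9.5,-0.6,14],"rot":[0,0,0],"hand":-1},{"delta_pos":[-11,-0.6,18],"rot":[0,0,0],"hand":-1},{"delta_pos":[-12.2,-0.6,22],"rot":[0,0,0],"hand":-1},{"delta_pos":[-13.8,-0.6,26.5],"rot":[0,0,0],"hand":-1},{"delta_pos":[-14.9,-0.6,31.5],"rot":[0,0,0],"hand":-1},{"delta_pos":[-15.2,-0.6,37],"rot":[0,0,0],"hand":-1},{"delta_pos":[-15.2,-0.6,37],"rot":[0,0,0],"hand":-1}]'
python3 arm.py -1 -90 30 -60,39,0 -70,40,0 -80,41,0 -90,42,0 -90,42,-4 -90,42,-8
```

```text
time_s: 31.82
ee_pos: [0.5949, -0.0612, 0.2134]
eef_rot: [2.558, -0.451, 1.882]
ft_force: [0.1, -0.7, 0.3]
finger_gap: -0.002
finger_force: 0.4
31.8167 [ 0.4766  0.5147 -0.1968  1.9747 -1.0559  0.6691  1.3521] [ -0.6409 -64.6271 -30.8801] [ 0.2646 -0.702   0.2122]
-60,39,0 delta [-0.3, 0.6, -1.4] rot [-0.002, 0.0, -0.005] rows 0.0
-70,40,0 delta [0.3, 0.6, 4.6] rot [-0.002, 0.0, -0.005] rows 0.1
-80,41,0 delta [2.1, 0.7, 11.0] rot [-0.002, 0.0, -0.005] rows 0.3
-90,42,0 delta [5.2, 0.7, 17.3] rot [-0.002, 0.0, -0.005] rows 0.4
-90,42,-4 delta [8.6, 0.6, 19.3] rot [-0.002, 0.0, -0.005] rows 0.5
-90,42,-8 delta [12.1, 0.6, 21.3] rot [-0.002, 0.0, -0.005] rows 0.6
```

```bash
python3 -m crank '[{"delta_pos":[0,0.6,2.5],"rot":[0,0,0],"hand":-1},{"delta_pos":[0.3,0.6,5],"rot":[0,0,0],"hand":-1},{"delta_pos":[1,0.6,8],"rot":[0,0,0],"hand":-1},{"delta_pos":[2,0.6,11],"rot":[0,0,0],"hand":-1},{"delta_pos":[3.5,0.6,14],"rot":[0,0,0],"hand":-1},{"delta_pos":[5,0.6,17],"rot":[0,0,0],"hand":-1},{"delta_pos":[7,0.6,18],"rot":[0,0,0],"hand":-1},{"delta_pos":[7,0.6,18],"rot":[0,0,0],"hand":-1}]' >/dev/null
python3 arm.py -1 -90 30 -90,42,-4
python3 -m crank '[{"delta_pos":[1.2,0,0.7],"rot":[0,0,0],"hand":-1},{"delta_pos":[2.5,0,1.5],"rot":[0,0,0],"hand":-1},{"delta_pos":[2.5,0,1.5],"rot":[0,0,0],"hand":-1}]' >/dev/null
python3 arm.py -1 -90 30 -90,42,-8
```

```text
32.4833 [ 0.4594  0.5299 -0.2165  1.9824 -1.0844  0.631   1.3647] [  0.1878 -49.6536 -42.1531] [ 0.4826 -1.6748 -0.1892]
-90,42,-4 delta [1.3, -0.2, 2.0] rot [-0.002, 0.0, -0.005] rows 0.1
32.7333 [ 0.4565  0.5285 -0.219   1.9852 -1.088   0.6265  1.3645] [  0.25   -47.0479 -42.1106] [ 0.1317 -1.583  -2.3379]
-90,42,-8 delta [2.5, -0.3, 2.8] rot [-0.001, 0.001, -0.005] rows 0.1
```

```bash
for i in 1 2 3; do python3 -m crank '[{"delta_pos":[0.9,0,0.5],"rot":[0,0,0],"hand":-1},{"delta_pos":[1.7,0,1],"rot":[0,0,0],"hand":-1},{"delta_pos":[1.7,0,1],"rot":[0,0,0],"hand":-1}]' >/dev/null
python3 arm.py -1 -90 30; done
```

```text
32.9833 [ 0.4548  0.5277 -0.2201  1.987  -1.0904  0.6227  1.3644] [  0.2961 -45.9972 -42.2835] [-0.6828 -5.8087 -1.5188]
33.2333 [ 0.4532  0.5268 -0.2208  1.9887 -1.0927  0.6186  1.3643] [  0.3397 -45.2908 -42.5046] [ -0.3451 -12.4489  -1.677 ]
33.4833 [ 0.4517  0.5258 -0.2215  1.9905 -1.095   0.6144  1.364 ] [  0.3806 -44.7433 -42.6533] [ -1.9421 -18.3193  -0.5731]
```

```bash
python3 -m crank '[{"delta_pos":[-4,0,-8],"rot":[0,0,0],"hand":-1},{"delta_pos":[-20,0,-30],"rot":[0,0,0],"hand":-1},{"delta_pos":[-30,0,-65],"rot":[0,0,0],"hand":-1},{"delta_pos":[-40,0,-105],"rot":[0,0,0],"hand":-1},{"delta_pos":[-60,0,-140],"rot":[0,0,0],"hand":-1},{"delta_pos":[-95,0,-160],"rot":[0,0,0],"hand":-1},{"delta_pos":[-130,0,-180],"rot":[0,0,0],"hand":-1},{"delta_pos":[-130,0,-180],"rot":[0,0,0],"hand":-1}]'
python3 - <<'E'
from h import *
S,T=camera("side"),camera("top")
def crop(im,x,y,w,h,W=400,H=300): return cv2.resize(im[y:y+h,x:x+w],(W,H),interpolation=cv2.INTER_CUBIC)
cv2.imwrite("pics/m10.png",np.vstack([np.hstack([crop(T,276,180,100,75),crop(S,270,185,100,75)]),np.hstack([crop(T,70,100,560,270),crop(S,380,200,120,90)])]))
E
```

```text
time_s: 34.15
ee_pos: [0.5609, -0.2493, 0.2825]
eef_rot: [2.558, -0.447, 1.875]
ft_force: [-0.2, -1.4, -0.2]
finger_gap: -0.002
finger_force: 0.0
```

View pics/m10.png

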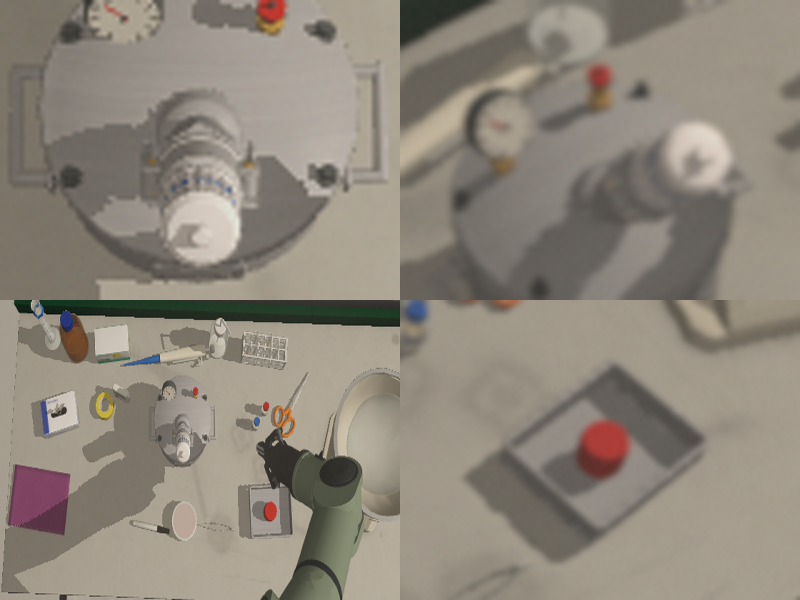

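Both arms lie down along the neck (top crop (150,175) and (252,175)), the capsule is seated at (200,230), the red cap stands in the dish (605,448), and the bystanders are unmoved. The robot touches nothing, so I am handing in.

```bash
python3 -c "
from rig import job_done
print(job_done())"
```

```text
the job is handed in; nothing more can be done
None
```

The job is handed in: the dust cap is in the dish, the coupling is pushed fully home, and both cam arms are down at their stops; the one blemish is that while I was repositioning for the second arm, joints 2 and 3 read up to 0.005 rad past their range limits, which may count against it.

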